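# Turn a blister card over with a flat lifter

## Task

Take the blue-handled lifter out of its rack, lay it down flat on the black mat and let go, then take it again by the handle with its blade flat instead of on edge. Slide the blade under the open edge of the blister card on the grey board and, without crushing the blisters, raise that edge and tip the card over the step so that it lies flat on the green platform with its blisters up. Never touch the card with the gripper; finish with the lifter lying flat on the mat again, let go, and leave the other things where they are.

Things in the scene. Friction and masses are not known exactly. Their poses are not given: they have to be found in the camera images.
- card: rigid blister card to turn over: plate 110 (its x) x 140 (its y) x 4 mm, 0.09 kg. Silver foil face; other face green with 3 x 4 clear blisters 7 mm high. Origin: plate centre, mid-thickness; z points out of the silver face: up at the start (blisters down), down when turned over. Its +x edge faces the step at the start, 2 to 30 mm short of it; the open edge is x = -55 mm
- card_back (a point): middle of the card's silver face. Lying on its blisters, the card leaves a 7 mm high gap under the plate along each 140 mm edge, running in 18 mm from the edge to the first row of blisters: room for the blade's tip, which then pushes the card along by those blisters. A push over 40 N would crush them
- station: fixed turning station. Origin on the step's face, mid-width, at bench height; x from low to high side, y along the step. Low side: grey board, top 4 mm above the bench, x = -200 to 0 mm, where the card starts; open and flat. Step face 14 mm high stops the card's far edge. High side: green platform, top 18 mm above the bench, x = 0 to 160 mm. Both 190 mm wide
- step (a point): middle of the top edge of the step, 18 mm above the bench. A card raised by its open edge past upright topples over it on to the platform, its centre then about 40 mm past the step
- lifter: flat lifter, 0.14 kg: blue handle 100 long x 26 wide x 16 mm thick, steel blade 90 x 60 x 2.5 mm in the handle's mid-plane (both faces alike). Origin mid-handle, on the axis; x along the axis (handle -50 to 50 mm, blade 50 to 140), y normal to the blade, z across the width. Starts on its long edge in the rack (z up, y level); lying flat y is upright (up or down), axis 8 mm above the mat
- lifter_tip (a point): middle of the front edge of the lifter's blade, 140 mm from the lifter's origin along its axis. The lifter's centre of mass lies about 50 mm from its origin toward this tip
- rack: fixed white rack holding the lifter on edge: base 210 x 70 x 8 mm, origin under its middle, x along the lifter. Blade slot 5 mm wide between cheeks (x = 30 to 80 mm, 48 mm high) and forked rest for the handle's end (x = -90 to -75 mm, 38 mm high). The lifter's origin lies at x = -40 mm, 38 mm above the bench; the handle is free between rest and cheeks; lifts straight up
- mat: fixed black rubber mat, 260 mm (its x) by 115 mm (its y), 3 mm thick, origin under its middle: where the lifter is laid down
- carton_green: bystander: white and green medicine carton 50 x 110 x 55 mm, origin under its middle
- carton_red: bystander: white and red medicine carton 45 x 90 x 60 mm, origin under its middle
- carton_blue: bystander: white and blue medicine carton 80 x 100 x 40 mm, origin under its middle
- bottle_amber: bystander: amber jar 48 mm across, 75 mm tall, origin under its middle
- bottle_white: bystander: white jar with blue cap 56 mm across, 90 mm tall, origin under its middle
- pot: bystander: clear plastic pot 70 mm across, 50 mm tall, origin under its middle
Things that resemble listed ones, but are neither listed nor needed, are in the scene too. Of the things like the lifter, leave any that is brown; of the rest the larger one is meant.

How it is judged (in metres and radians):
On the way, in this order (a step that is already met when the one before it is completed fails the run):
1. the lifter, out of the rack, lies flat on the mat, let go ((angle between lifter's own y axis and vertical below 0.2 rad or angle between lifter's own y axis and vertical above 2.94 rad) and x of lifter in the frame of mat between -0.1 and 0.1 m and y of lifter in the frame of mat between -0.055 and 0.055 m and x of lifter_tip in the frame of mat between -0.16 and 0.16 m and height (world z) of lifter below 0.022 m and contact force between the fingers and lifter below 0.1 N and contact force between lifter and mat above 0.2 N and linear speed of lifter below 0.02 m/s), for 0.2 s.
2. the held lifter, blade flat rather than on edge, carries the card's edge up (angle between card's own z axis and vertical between 0.5 and 1.6 rad and contact force between lifter and card above 0.05 N and contact force between the fingers and lifter above 1 N and (angle between lifter's own y axis and vertical below 1 rad or angle between lifter's own y axis and vertical above 2.14 rad)), for 0.1 s.
3. the card lies flat on the green platform, blisters up (angle between card's own z axis and vertical above 3.03 rad and x of card in the frame of station between 0.02 and 0.115 m and y of card in the frame of station between -0.05 and 0.05 m and z of card in the frame of station below 0.026 m and linear speed of card below 0.02 m/s), for 0.2 s.
At the end, for the whole second after the job is handed in: Card at rest flat (0.11 rad) on the platform, blisters up, centre 20 to 115 mm past the step and within 50 mm of the mid-line; lifter let go, at rest flat (0.2 rad) on the mat, mid-handle within 100 mm along and 55 mm across of the mat's middle, blade tip within 160 mm along (all of step 1 and all of step 3); the robot touches nothing.
It fails at once if the gripper or arm touches the card (contact force between any of the fingers, the arm and card above 1 N).
It fails at once if the card's blisters are crushed by a push of over 40 N with the lifter (contact force between lifter and card above 40 N).
It fails at once if a bystander is moved by more than 30 mm (distance of any of carton_green, carton_red, carton_blue, bottle_amber, bottle_white, pot from where it was at the start of the episode above 0.03 m).
It also fails if it takes over 69 s, if anything falls off the work surface, if the arm or the gripper's body presses on something with over 40 N, if the wrist force passes 120 N, or if a joint passes its speed limit or range.

## Robot

A 7-joint arm with a two-finger parallel gripper is mounted at the origin on the work surface. World frame = base frame: x ahead of the robot, y to its left, z up, the work surface at z = 0. Lengths are in m, angles in degrees, forces in N, time in s.
With the tool pointing down it reaches from about 0.425 to 1.025 m from the base axis. Payload 9.4 kg.
Tool frame: the origin (TCP) lies midway between the tips of the shut fingers; the grasp point (between the pads) lies 19 mm behind it; z points along the fingers, x is the direction in which the jaws open and shut, and the axes are right-handed (so a half turn about z gives the same grasp; the last joint's range is limited). The gripper opens to 93 mm and grips with 3 to 60 N. Pads are 15 mm wide; open, the fingers measure 128 mm over their backs; the gripper's body (75 mm by 188 mm) begins 65 mm behind the grasp point.
Start: joints at [-69.311, 34.337, -0.143, 91.639, 0.103, 54.024, -4.572], TCP at [0.307, 0.657, 0.219] pointing down, gripper open.
Joint ranges: [-147.43, 147.43], [-19.82, 112.94], [-74.19, 73.91], [6.32, 146.72], [-59.91, 239.91], [6.04, 106.73], [-150.56, 150.56]. Speed limits (degrees/s): [127.2, 127.2, 172.46, 172.46, 180, 180, 180].

## Interface

Orientations are given as a 3x3 rotation matrix whose columns are the frame's x, y, z axes.
In Python, from rig import get_obs, capture, hand_in gives the robot as it stands.
- The arm moves only by the tool move_arm, never from a script. Its argument "moves" is a list that holds one entry, the list of rows, each a list of 7 numbers: the finger opening in cm, from 0 to 9.3, then the shift along the tool's x, y, z in cm, then the turn, a rotation vector about the tool's x, y, z in degrees. In form: [[[jaw, x, y, z, rx, ry, rz], ...]]. A call has 1 to 12 rows; each row is the pose to reach, as a shift and turn from the pose commanded when the call began, along the tool's axes at that moment; what a row does not reach only later rows make up. A row lasts 1/8 s, in which the tool goes at most 62.5 mm and 10.7 degrees, less where a joint would pass 70% of its speed; a pose out of reach is approached as far as the arm can. A call with a gripper value outside its range is refused whole. The fingers move at their own pace and stop on an object; "grip_force" is the grip in N (left out, the last holds). Time passes only in rows, so rows that repeat a pose let the fingers close. It gives the time, the measured TCP pose, the force and the opening at its end, in the units of the state.
- get_obs(): the state, without advancing time (a new reading comes with each control period).
- capture(name): name is "scene" or "top" or "wrist"; returns a dict with "frame" (384x512x3 uint8, red, green, blue), "mtx" (3x3 intrinsics, pixels), "world_from_camera" (4x4, takes a point from camera to world coordinates); the wrist camera has in their place "tool_from_camera" (4x4, takes a point from camera to tool coordinates, whose origin is the TCP and whose axes are the tool frame's). Camera axes: x right, y down, z forward; pixel columns grow to the right and rows downward; lengths in m; the calibration is good to about 2 mm. A picture is of the moment at which its call begins: read the wrist's pose just before it. There is no depth.
- hand_in(): hands the job in, once; it reports no verdict.
The state is a dict: "t": time; "joint_positions": joint angles; "dq": joint speeds; "effort": joint torques, N m; "position": TCP position; "eef_rot": TCP orientation; "contact_force": force on the tool from outside, world axes, zero at the start; "torque": the same for the moment, N m; "gripper_width": finger opening in m.
Only numpy, scipy, OpenCV 4.12 (cv2) and the standard library are available. Lean on these libraries where they do the work, as an engineer would, in place of code of your own. Each camera call takes 0.05 s, during which the arm holds its last target.

## Working session

There is one attempt and no reset: what is moved stays moved. The work goes in short steps, Python scripts to look and compute and a tool call to move; the robot and the scene stay as the last step left them, time stands still between calls to the robot, and variables do not carry over. Pictures are saved under pics/ and viewed, and the job is handed in when it is done.

Besides the shell and the picture viewer there is one more tool, called after "Request:" as name([rows], argument=value, ...), one row to a line, values as JSON. move_arm: Moves the arm, as the interface text tells. Its arguments: {"type":"object","properties":{"moves":{"type":"array"},"grip_force":{"type":"number"}},"required":["moves"]}

```bash
ls; mkdir -p pics; python3 - <<'E'
from rig import *
import cv2,numpy as np
o=get_obs();print(o)
for n in ["scene","top","wrist"]:
    c=capture(n);cv2.imwrite(f"pics/{n}0.png",c["frame"][:,:,::-1]);print(n,c["mtx"].round(1).tolist(),[c[k].round(4).tolist() for k in c if 'from' in k])
    np.savez(f"{n}0.npz",**c)
E
```

```text
pics
{'t': 0.0, 'joint_positions': array([-69.31019799,  34.38447266,  -0.14573217,  91.68085442,
         0.10164621,  54.02476098,  -4.57272752]), 'dq': array([ 0.10467367, -0.02233023, -0.01824649,  0.05146105,  0.01830235,
        0.0247866 , -0.03348989]), 'effort': array([-1.82253330e-03, -7.65085316e+01,  1.49700601e+00, -2.52348876e+01,
       -5.22951235e-02,  1.67940406e-02,  1.29022987e-04]), 'position': array([0.30716541, 0.65616584, 0.217761  ]), 'eef_rot': array([[ 4.23921143e-01,  9.05698934e-01, -5.52319415e-04],
       [ 9.05697750e-01, -4.23921485e-01, -1.46972118e-03],
       [-1.56526498e-03,  1.22811432e-04, -9.99998767e-01]]), 'contact_force': array([-0.61482457, -0.04099354, -0.56583045]), 'torque': array([-0.03149861, -0.02011012, -0.0593101 ]), 'gripper_width': 0.0930585006449673}
scene [[356.5, 0.0, 255.1], [0.0, 356.5, 193.4], [0.0, 0.0, 1.0]] [[[0.7638, 0.4687, -0.4437, 1.0292], [0.6453, -0.5684, 0.5104, -0.5717], [-0.013, -0.6762, -0.7366, 0.9161], [0.0, 0.0, 0.0, 1.0]]]
top [[359.8, 0.0, 252.4], [0.0, 359.8, 189.9], [0.0, 0.0, 1.0]] [[[-0.0157, -0.9849, 0.1726, 0.3181], [-0.9998, 0.0129, -0.0172, 0.0428], [0.0147, -0.1728, -0.9848, 1.1844], [0.0, 0.0, 0.0, 1.0]]]
wrist [[286.7, 0.0, 254.1], [0.0, 286.7, 192.7], [0.0, 0.0, 1.0]] [[[1.0, -0.0002, 0.001, -0.0007], [-0.0001, 0.9616, 0.2743, -0.0749], [-0.001, -0.2743, 0.9616, -0.1668], [0.0, 0.0, 0.0, 1.0]]]
```

View pics/scene0.png

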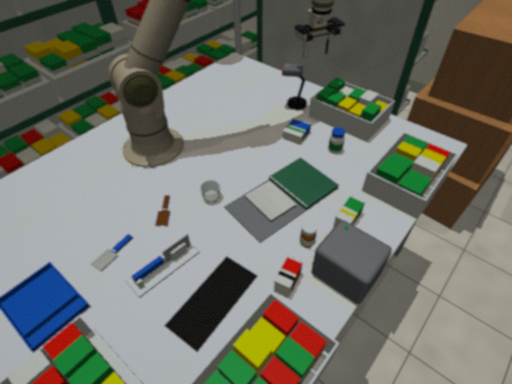

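View pics/top0.png

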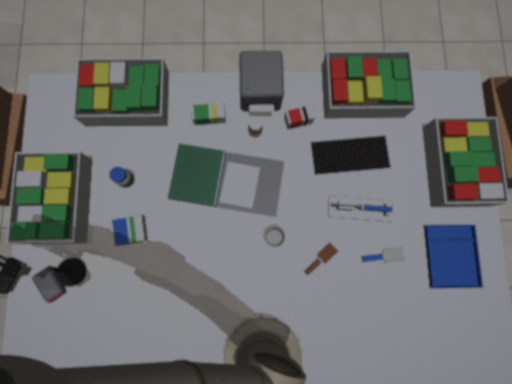

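View pics/wrist0.png

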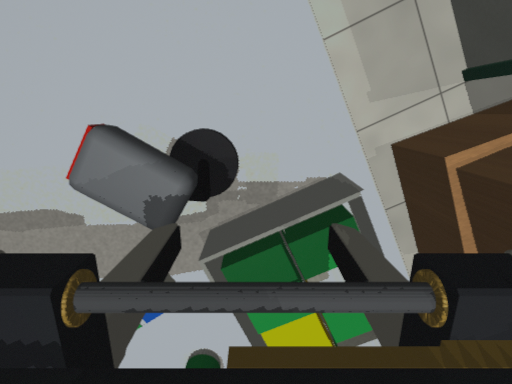

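The top view shows the racked lifter at about (360,209), the mat at (350,155), the station at (228,180) with the card at (240,184), and the decoys at (383,256) and (321,259). Next I'll zoom in and measure.

```bash
cat > h.py <<'E'
import numpy as np,cv2
def load(n): return dict(np.load(n))
def ray(c,px,T=None):
    T=c["world_from_camera"] if T is None else T
    d=T[:3,:3]@np.linalg.solve(c["mtx"],[px[0],px[1],1.]); return T[:3,3],d
def cast(c,px,z,T=None):
    o,d=ray(c,px,T); return o+d*(z-o[2])/d[2]
def proj(c,P,T=None):
    T=c["world_from_camera"] if T is None else T
    q=np.linalg.inv(T)@np.append(P,1); u=c["mtx"]@q[:3]; return u[:2]/u[2]
E
python3 - <<'E'
from h import *
t=load("top0.npz");s=load("scene0.npz")
def crop(c,x0,y0,x1,y1,k,n):
    cv2.imwrite(n,cv2.resize(c["frame"][y0:y1,x0:x1,::-1],None,fx=k,fy=k,interpolation=cv2.INTER_CUBIC))
crop(t,160,100,410,280,3.2,"pics/topc.png")
crop(s,90,150,360,350,2.9,"pics/scenec.png")
def q(c,lo,hi,roi,z,name,space=cv2.COLOR_RGB2HSV):
    x0,y0,x1,y1=roi
    m=cv2.inRange(cv2.cvtColor(c["frame"],space),np.array(lo),np.array(hi))
    mm=np.zeros_like(m);mm[y0:y1,x0:x1]=m[y0:y1,x0:x1]
    cs,_=cv2.findContours(mm,0,2);k=max(cs,key=cv2.contourArea)
    r=cv2.boxPoints(cv2.minAreaRect(k))
    P=np.array([cast(c,p,z) for p in r])
    print(name,r.round(1).tolist(),"ctr",P.mean(0).round(4)," sides",np.linalg.norm(P-np.roll(P,-1,0),axis=1).round(4))
    d=P[1]-P[0];e=P[2]-P[1];d=d if np.linalg.norm(d)>np.linalg.norm(e) else e
    print("   long axis deg",np.degrees(np.arctan2(d[1],d[0])).round(2))
q(t,(0,0,0),(180,255,70),(300,125,400,185),.003,"mat top")
q(s,(0,0,0),(180,255,60),(155,240,265,355),.003,"mat scene")
q(t,(60,100,30),(95,255,160),(160,135,230,215),.018,"green top")
q(s,(60,100,30),(95,255,160),(265,150,345,215),.018,"green sc")
q(t,(100,150,100),(130,255,255),(330,190,400,225),.038,"handle top")
q(s,(100,150,100),(130,255,255),(125,230,200,290),.038,"handle sc")
q(t,(100,150,100),(130,255,255),(355,240,410,270),.010,"decoy top")
for p in [(172,190),(215,150),(182,160),(250,185),(265,180),(240,172)]:print(p,t["frame"][p[1],p[0]])
E
```

```text
mat top [[311.29998779296875, 142.3000030517578], [386.3999938964844, 135.60000610351562], [389.1000061035156, 166.6999969482422], [314.1000061035156, 173.39999389648438]] ctr [ 0.6437 -0.3136  0.003 ]  sides [0.2611 0.1099 0.2571 0.1089]
   long axis deg -85.36
mat scene [[165.6999969482422, 325.3999938964844], [224.8000030517578, 251.5], [255.8000030517578, 276.20001220703125], [196.6999969482422, 350.1000061035156]] ctr [ 0.6399 -0.3104  0.003 ]  sides [0.2665 0.1263 0.2516 0.1079]
   long axis deg 98.22
green top [[172.89999389648438, 184.8000030517578], [176.10000610351562, 182.39999389648438], [180.0, 187.6999969482422], [176.8000030517578, 190.10000610351562]] ctr [0.5379 0.2718 0.018 ]  sides [0.013  0.0223 0.013  0.0223]
   long axis deg -143.23
green sc [[272.29998779296875, 175.8000030517578], [293.5, 149.89999389648438], [336.70001220703125, 185.1999969482422], [315.5, 211.10000610351562]] ctr [0.5772 0.2126 0.018 ]  sides [0.1648 0.2335 0.1451 0.2137]
   long axis deg -14.16
handle top [[364.79998779296875, 209.0], [365.0, 205.8000030517578], [390.1000061035156, 207.3000030517578], [389.8999938964844, 210.5]] ctr [ 0.454  -0.3796  0.038 ]  sides [0.0103 0.0812 0.0103 0.0811]
   long axis deg -94.18
handle sc [[132.10000610351562, 275.79998779296875], [159.60000610351562, 256.1000061035156], [161.89999389648438, 259.29998779296875], [134.39999389648438, 279.0]] ctr [ 0.4482 -0.373   0.038 ]  sides [0.0907 0.0138 0.09   0.0132]
   long axis deg 84.36
decoy top [[362.79998779296875, 257.0], [380.79998779296875, 254.8000030517578], [381.20001220703125, 257.79998779296875], [363.1000061035156, 260.1000061035156]] ctr [ 0.2978 -0.36    0.01  ]  sides [0.0595 0.0098 0.0594 0.0098]
   long axis deg -83.98
(172, 190) [48 76 62]
(215, 150) [68 88 79]
(182, 160) [44 73 59]
(250, 185) [138 141 148]
(265, 180) [ 97  98 101]
(240, 172) [138 141 148]
```

View pics/topc.png

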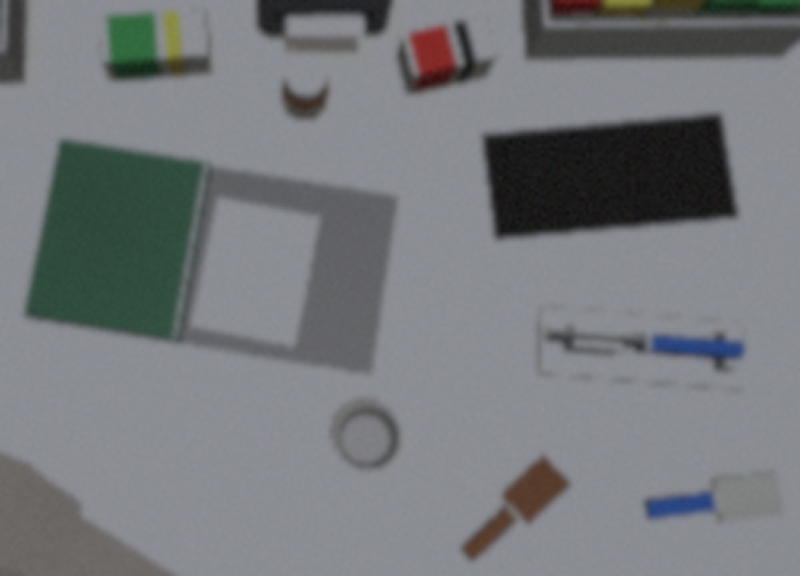

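View pics/scenec.png

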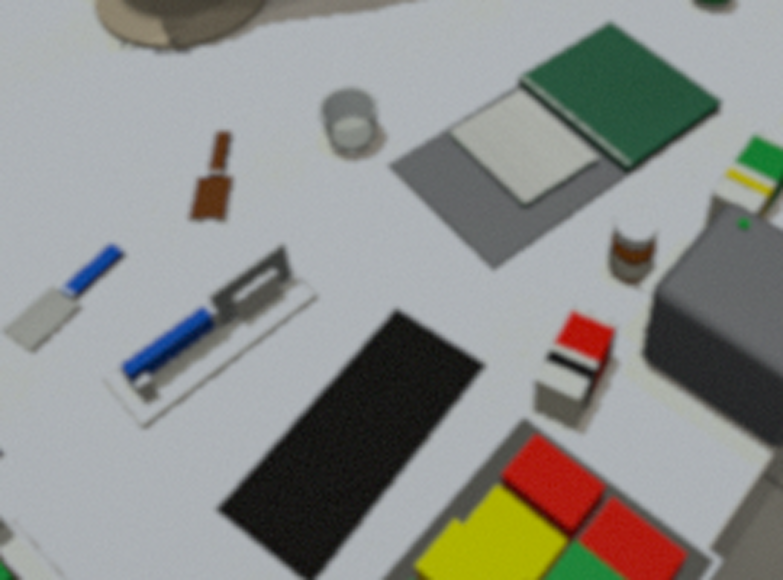

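```bash
cat >> h.py <<'E'
def corners(c,mask,roi,z,T=None,verbose=True,name=""):
    """4 corners of largest blob in roi: fit lines to the sides of the contour"""
    x0,y0,x1,y1=roi; mm=np.zeros_like(mask);mm[y0:y1,x0:x1]=mask[y0:y1,x0:x1]
    mm=cv2.morphologyEx(mm,cv2.MORPH_CLOSE,np.ones((3,3)))
    cs,_=cv2.findContours(mm,cv2.RETR_EXTERNAL,cv2.CHAIN_APPROX_NONE);k=max(cs,key=cv2.contourArea)
    hull=cv2.convexHull(k); 
    ap=cv2.approxPolyN(hull,4,ensure_convex=True).reshape(-1,2).astype(float)
    pts=k.reshape(-1,2).astype(float); L=[]
    for i in range(4):
        a,b=ap[i],ap[(i+1)%4]; d=(b-a)/np.linalg.norm(b-a); n=np.array([-d[1],d[0]])
        s=(pts-a)@d/np.linalg.norm(b-a); e=np.abs((pts-a)@n); sel=pts[(s>.12)&(s<.88)&(e<2.5)]
        vx,vy,px,py=cv2.fitLine(sel.astype(np.float32),cv2.DIST_HUBER,0,.01,.01).ravel(); L.append(np.cross([px,py,1],[px+vx,py+vy,1]))
    C=[]
    for i in range(4):
        p=np.cross(L[i-1],L[i]);C.append(p[:2]/p[2])
    C=np.array(C);P=np.array([cast(c,p,z,T) for p in C])
    if verbose: print(name,C.round(1).tolist(),"\n  P",P[:,:2].round(4).tolist(),"ctr",P.mean(0)[:2].round(4),"sides",np.linalg.norm(P-np.roll(P,-1,0),axis=1).round(4),"az",[np.degrees(np.arctan2(*(P[(i+1)%4]-P[i])[[1,0]])).round(1) for i in range(4)])
    return C,P
def hsv(c,lo,hi): return cv2.inRange(cv2.cvtColor(c["frame"],cv2.COLOR_RGB2HSV),np.array(lo),np.array(hi))
E
python3 - <<'E'
from h import *
t=load("top0.npz");s=load("scene0.npz")
M=lambda c:hsv(c,(0,0,0),(180,255,70))
corners(t,M(t),(300,125,400,185),.003,name="mat t")
corners(s,M(s),(155,240,265,355),.003,name="mat s")
G=lambda c:hsv(c,(60,60,30),(95,255,160))
corners(t,G(t),(160,135,230,215),.018,name="plat t")
corners(s,G(s),(265,150,345,215),.018,name="plat s")
v=hsv(t,(0,0,0),(180,40,116)); corners(t,v,(215,140,300,225),.004,name="board t")
v=hsv(s,(0,0,0),(180,40,130)); corners(s,v,(215,150,345,245),.004,name="board s")
v=hsv(t,(0,0,122),(180,60,255)); 
x=cv2.erode(hsv(t,(0,0,122),(180,60,255)),np.ones((1,1)));corners(t,x,(219,162,260,208),.015,name="card t")
v=hsv(s,(0,0,150),(180,60,255));corners(s,v,(244,180,299,222),.015,name="card s")
E
```

```text
mat t [[388.7, 166.2], [315.7, 172.7], [311.4, 142.8], [384.0, 136.4]] 
  P [[0.6008, -0.4418], [0.581, -0.1922], [0.6861, -0.1824], [0.706, -0.4338]] ctr [ 0.6435 -0.3126] sides [0.2503 0.1055 0.2522 0.1055] az [np.float64(94.5), np.float64(5.3), np.float64(-85.5), np.float64(-175.7)]
mat s [[255.5, 275.7], [196.6, 350.1], [165.6, 325.1], [226.6, 257.3]] 
  P [[0.6867, -0.183], [0.7078, -0.4348], [0.5997, -0.4432], [0.5807, -0.191]] ctr [ 0.6437 -0.313 ] sides [0.2527 0.1085 0.2528 0.1064] az [np.float64(-85.2), np.float64(-175.6), np.float64(94.3), np.float64(4.3)]
plat t [[221.7, 151.6], [212.2, 204.2], [168.6, 197.2], [179.6, 144.8]] 
  P [[0.654, 0.1232], [0.4769, 0.1541], [0.502, 0.2966], [0.6793, 0.2641]] ctr [0.578  0.2095] sides [0.1797 0.1446 0.1802 0.1431] az [np.float64(170.1), np.float64(80.0), np.float64(-10.4), np.float64(-100.2)]
plat s [[338.0, 185.5], [304.7, 209.1], [272.6, 174.8], [300.1, 158.3]] 
  P [[0.6864, 0.2627], [0.6586, 0.1007], [0.478, 0.1597], [0.5032, 0.2945]] ctr [0.5816 0.2044] sides [0.1643 0.19   0.1371 0.186 ] az [np.float64(-99.7), np.float64(161.9), np.float64(79.4), np.float64(-9.8)]
board t [[274.6, 215.4], [213.6, 205.3], [222.8, 152.0], [282.6, 161.7]] 
  P [[0.4388, -0.0497], [0.475, 0.1508], [0.6565, 0.1204], [0.6204, -0.0817]] ctr [0.5477 0.035 ] sides [0.2038 0.184  0.2053 0.1844] az [np.float64(79.8), np.float64(-9.5), np.float64(-100.1), np.float64(170.0)]Traceback (most recent call last):
  File "<stdin>", line 10, in <module>
  File "h.py", line 22, in corners
    vx,vy,px,py=cv2.fitLine(sel.astype(np.float32),cv2.DIST_HUBER,0,.01,.01).ravel(); L.append(np.cross([px,py,1],[px+vx,py+vy,1]))
                ~~~~~~~~~~~^^^^^^^^^^^^^^^^^^^^^^^^^^^^^^^^^^^^^^^^^^^^^^^^^
cv2.error: OpenCV(4.12.0) /io/opencv/modules/imgproc/src/linefit.cpp:50: error: (-215:Assertion failed) count > 0 in function 'fitLine2D_wods'
```

```bash
cat >> h.py <<'E'
from scipy.spatial.transform import Rotation as Rn
def Rdown(az):
    a=np.radians(az);x=np.array([np.cos(a),np.sin(a),0]);z=np.array([0,0,-1.]);return np.c_[x,np.cross(z,x),z]
def delta(p,R,o=None,p0=None,R0=None):
    if o is not None: p0,R0=o["position"],o["eef_rot"]
    s=R0.T@(np.array(p)-p0)*100; r=Rn.from_matrix(R0.T@R).as_rotvec(degrees=True)
    return s.round(2).tolist()+r.round(2).tolist(), "rows>=%.1f"%max(np.linalg.norm(s)/6.25,np.linalg.norm(r)/10.7)
E
python3 - <<'E'
from h import *
from rig import *
t=load("top0.npz")
rc=np.mean([cast(t,p,.008) for p in [(328.75,195.3),(328.75,217.2),(392.2,221.9),(392.2,200)]],0);print("rack",rc)
o=get_obs()
print(delta([.60,.25,.25],Rdown(20),o))
print(delta([.48,-.36,.25],Rdown(-4.5),o))
E
```

```text
rack [ 0.45700275 -0.33409828  0.008     ]
([-24.39, 43.74, -3.17, 0.03, 0.06, 44.92], 'rows>=8.0')
([-84.72, 58.73, -3.1, 0.05, 0.06, 69.42], 'rows>=16.5')
```

Request:
move_arm([
  [[9.3, -24.4, 43.7, -3, 0, 0, 45], [9.3, -24.4, 43.7, -3, 0, 0, 45], [9.3, -24.4, 43.7, -3, 0, 0, 45], [9.3, -24.4, 43.7, -3, 0, 0, 45], [9.3, -24.4, 43.7, -3, 0, 0, 45], [9.3, -24.4, 43.7, -3, 0, 0, 45], [9.3, -24.4, 43.7, -3, 0, 0, 45], [9.3, -84.7, 58.7, -3, 0, 0, 69.4], [9.3, -84.7, 58.7, -3, 0, 0, 69.4], [9.3, -84.7, 58.7, -3, 0, 0, 69.4], [9.3, -84.7, 58.7, -3, 0, 0, 69.4], [9.3, -84.7, 58.7, -3, 0, 0, 69.4]],
], grip_force=40)

```text
t: 1.65
position: [0.5233, -0.0097, 0.2467]
eef_rot: [[0.997, -0.078, 0.0], [-0.078, -0.997, 0.0], [0.0, -0.0, -1.0]]
contact_force: [0.4, -0.2, 0.2]
gripper_width: 0.093
```

```bash
python3 - <<'E'
from h import *
from rig import *
o=get_obs();print(o["t"],o["position"],o["joint_positions"].round(1))
T=np.eye(4);T[:3,:3]=o["eef_rot"];T[:3,3]=o["position"]
c=capture("wrist");c["world_from_camera"]=T@c["tool_from_camera"];np.savez("w1.npz",**c)
cv2.imwrite("pics/w1.png",c["frame"][:,:,::-1])
print(delta([.48,-.36,.25],Rdown(-4.5),o))
E
```

```text
1.65 [ 0.52327918 -0.00968682  0.24669775] [-21.7  19.4  22.  117.1 -10.1  45.3   1.9]
([-1.59, 35.26, -0.33, -0.0, -0.02, 0.04], 'rows>=5.6')
```

View pics/w1.png

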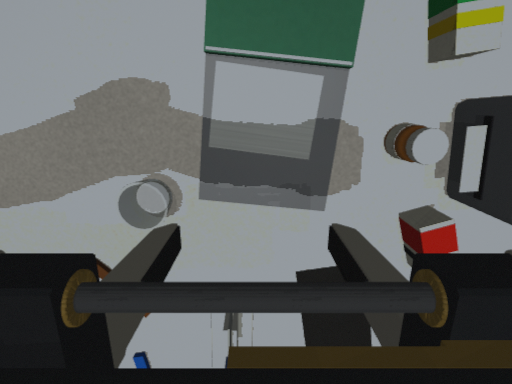

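```bash
python3 - <<'E'
from h import *
c=load("w1.npz")
cv2.imwrite("pics/w1c.png",cv2.resize(c["frame"][0:220,190:370,::-1],None,fx=4,fy=2.7*1,interpolation=cv2.INTER_CUBIC))
E
```

```text
(no output)
```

View pics/w1c.png

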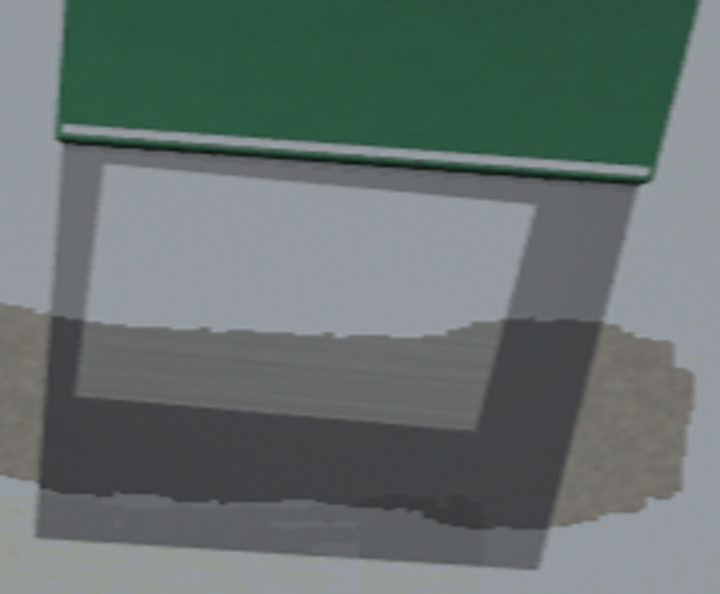

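Request:
move_arm([
  [[9.3, -1.6, 35.3, 0, 0, 0, 0], [9.3, -1.6, 35.3, 0, 0, 0, 0], [9.3, -1.6, 35.3, 0, 0, 0, 0], [9.3, -1.6, 35.3, 0, 0, 0, 0], [9.3, -1.6, 35.3, 0, 0, 0, 0], [9.3, -1.6, 35.3, 0, 0, 0, 0], [9.3, -1.6, 35.3, 0, 0, 0, 0], [9.3, -1.6, 35.3, 0, 0, 0, 0]],
])

```text
t: 2.7
position: [0.4804, -0.3576, 0.2462]
eef_rot: [[0.997, -0.078, -0.0], [-0.078, -0.997, 0.001], [-0.001, -0.001, -1.0]]
contact_force: [0.3, 0.9, 0.2]
gripper_width: 0.0929
```

```bash
cat >> h.py <<'E'
def wrist(n):
    from rig import get_obs,capture
    o=get_obs()
    T=np.eye(4);T[:3,:3]=o["eef_rot"];T[:3,3]=o["position"]
    c=capture("wrist");c["world_from_camera"]=T@c["tool_from_camera"];np.savez(n+".npz",**c)
    cv2.imwrite(f"pics/{n}.png",cv2.resize(c["frame"][:,:,::-1],None,fx=1.56,fy=1.56,interpolation=cv2.INTER_CUBIC))
    print(o["t"],o["position"].round(4),o["gripper_width"].round(4))
    return c,o
E
python3 - <<'E'
from h import *
wrist("w2")
E
```

```text
Traceback (most recent call last):
  File "h.py", line 43, in wrist
    print(o["t"],o["position"].round(4),o["gripper_width"].round(4))
                                        ^^^^^^^^^^^^^^^^^^^^^^^^
AttributeError: 'float' object has no attribute 'round'
```

View pics/w2.png

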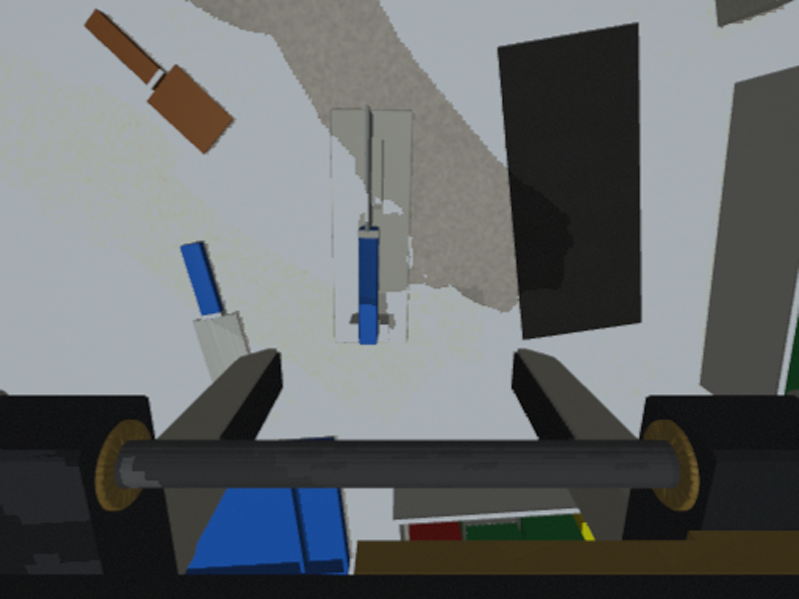

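```bash
sed -i 's/o\["gripper_width"\].round(4)/round(o["gripper_width"],4)/' h.py; python3 - <<'E'
from h import *
c=load("w2.npz")
def show(n,P,k):
    P=np.array(P);print(n,P[:,:2].round(4).tolist(),"ctr",P.mean(0)[:2].round(4),"sides",np.linalg.norm(P-np.roll(P,-1,0),axis=1).round(4),"az",[np.degrees(np.arctan2(*(P[(i+1)%4]-P[i])[[1,0]])).round(1) for i in range(4)])
f=1.56
show("handle",[cast(c,np.array(p)/f,.051) for p in [(359,228),(379,228),(378,343.5),(359,343.5)]],0)
show("rack",[cast(c,np.array(p)/f,.008) for p in [(331,109),(412,110),(408.5,342),(334,343)]],0)
show("mat",[cast(c,np.array(p)/f,.003) for p in [(498,47),(638,23),(641,322),(524,339)]],0)
d=load("w1.npz")
g=lambda x,y:(x/4+190,y/2.7)
show("card",[cast(d,g(*p),.015) for p in [(105,165),(536,205),(476,430),(76,396)]],0)
show("board",[cast(d,g(*p),.004) for p in [(62,143),(637,184),(538,570),(36,538)]],0)
show("step",[cast(d,g(*p),.018) for p in [(60,132),(649,176)]],0)
o=cast(c,np.array([369,285.5])/f,.051);print("handle mid",o)
E
```

```text
handle [[0.454, -0.3223], [0.4701, -0.3235], [0.4604, -0.4223], [0.4441, -0.421]] ctr [ 0.4571 -0.3723] sides [0.0161 0.0993 0.0164 0.0993] az [np.float64(-4.5), np.float64(-95.6), np.float64(175.5), np.float64(84.2)]
rack [[0.4366, -0.2263], [0.5044, -0.2324], [0.4868, -0.4396], [0.4149, -0.435]] ctr [ 0.4607 -0.3333] sides [0.068  0.208  0.0721 0.2099] az [np.float64(-5.1), np.float64(-94.8), np.float64(176.4), np.float64(84.1)]
mat [[0.5783, -0.1893], [0.6917, -0.1807], [0.7122, -0.4384], [0.5995, -0.4472]] ctr [ 0.6454 -0.3139] sides [0.1138 0.2586 0.113  0.2587] az [np.float64(4.4), np.float64(-85.5), np.float64(-175.6), np.float64(94.7)]
card [[0.4869, 0.1303], [0.6241, 0.102], [0.6019, -0.0053], [0.4646, 0.023]] ctr [0.5444 0.0625] sides [0.14   0.1095 0.1402 0.1096] az [np.float64(-11.7), np.float64(-101.7), np.float64(168.4), np.float64(78.2)]
board [[0.4729, 0.1429], [0.6601, 0.11], [0.6253, -0.088], [0.4385, -0.0546]] ctr [0.5492 0.0276] sides [0.1901 0.2011 0.1898 0.2005] az [np.float64(-10.0), np.float64(-100.0), np.float64(169.9), np.float64(80.1)]Traceback (most recent call last):
  File "<stdin>", line 13, in <module>
  File "<stdin>", line 4, in show
IndexError: index 2 is out of bounds for axis 0 with size 2
```

```bash
python3 - <<'E'
from h import *
from rig import *
o=get_obs();print(o["position"])
print(delta([.4589,-.3524,.12],Rdown(-5.4),o),delta([.4589,-.3524,.026],Rdown(-5.4),o))
E
```

```text
[ 0.48069657 -0.35704158  0.24632592]
([-2.2, -0.28, 12.63, -0.06, 0.02, 1.0], 'rows>=2.1') ([-2.2, -0.27, 22.03, -0.06, 0.02, 1.0], 'rows>=3.5')
```

Request:
move_arm([
  [[9.3, -2.2, -0.3, 8, 0, 0, 1], [9.3, -2.2, -0.3, 12.6, 0, 0, 1], [9.3, -2.2, -0.3, 16, 0, 0, 1], [9.3, -2.2, -0.3, 19, 0, 0, 1], [9.3, -2.2, -0.3, 21, 0, 0, 1], [9.3, -2.2, -0.3, 22, 0, 0, 1], [9.3, -2.2, -0.3, 22, 0, 0, 1]],
])

```text
t: 3.62
position: [0.4589, -0.3529, 0.0264]
eef_rot: [[0.996, -0.094, -0.0], [-0.094, -0.996, 0.001], [-0.001, -0.001, -1.0]]
contact_force: [-0.6, 0.3, 0.6]
gripper_width: 0.093
```

```bash
python3 - <<'E'
from h import *
wrist("w3")
E
```

```text
3.625 [ 0.4589 -0.3529  0.0264] 0.093
```

View pics/w3.png

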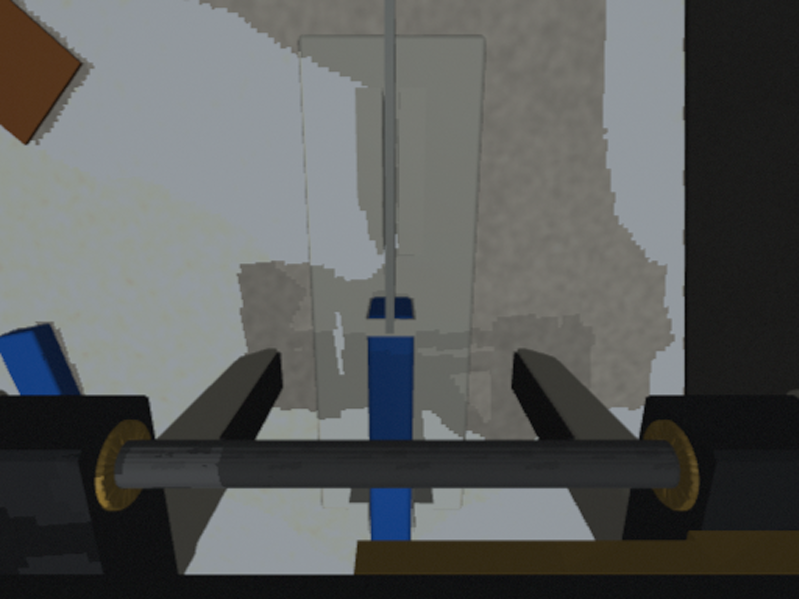

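The handle sits between the jaws (handle at x≈391, jaw midpoint at 397), so I'll close and lift.

Request:
move_arm([
  [[0, 0, 0, 0, 0, 0, 0], [0, 0, 0, 0, 0, 0, 0], [0, 0, 0, 0, 0, 0, 0], [0, 0, 0, 0, 0, 0, 0], [0, 0, 0, 0, 0, 0, 0], [0, 0, 0, 0, 0, 0, 0]],
], grip_force=50)

```text
t: 4.42
position: [0.4585, -0.3539, 0.0266]
eef_rot: [[0.995, -0.096, -0.0], [-0.096, -0.995, 0.0], [-0.0, -0.0, -1.0]]
contact_force: [-1.0, 0.0, -0.8]
gripper_width: 0.0376
```

Request:
move_arm([
  [[0, 0, 0, 0, 0, 0, 0], [0, 0, 0, 0, 0, 0, 0], [0, 0, 0, 0, 0, 0, 0], [0, 0, 0, 0, 0, 0, 0], [0, 0, 0, 0, 0, 0, 0], [0, 0, 0, -0.2, 0, 0, 0]],
])

```text
t: 5.18
position: [0.458, -0.3536, 0.0283]
eef_rot: [[0.995, -0.096, -0.001], [-0.096, -0.995, 0.001], [-0.001, -0.0, -1.0]]
contact_force: [-1.5, -0.8, -3.2]
gripper_width: 0.0155
```

Request:
move_arm([
  [[0, 0, 0, -1, 0, 0, 0], [0, 0, 0, -3, 0, 0, 0], [0, 0, 0, -6, 0, 0, 0], [0, 0, 0, -9, 0, 0, 0], [0, 0, 0, -12, 0, 0, 0], [0, 0, 0, -12, 0, 0, 0]],
])

```text
t: 5.92
position: [0.4603, -0.3548, 0.1514]
eef_rot: [[0.995, -0.095, 0.005], [-0.095, -0.995, -0.003], [0.005, 0.002, -1.0]]
contact_force: [0.6, 0.0, -1.7]
gripper_width: 0.016
```

```bash
python3 - <<'E'
from h import *
from rig import *
wrist("w4")
c=capture("scene");cv2.imwrite("pics/s4.png",cv2.resize(c["frame"][130:370,60:360,::-1],None,fx=2.4,fy=2.4))
E
```

```text
5.925 [ 0.4603 -0.3548  0.1514] 0.016
```

View pics/w4.png

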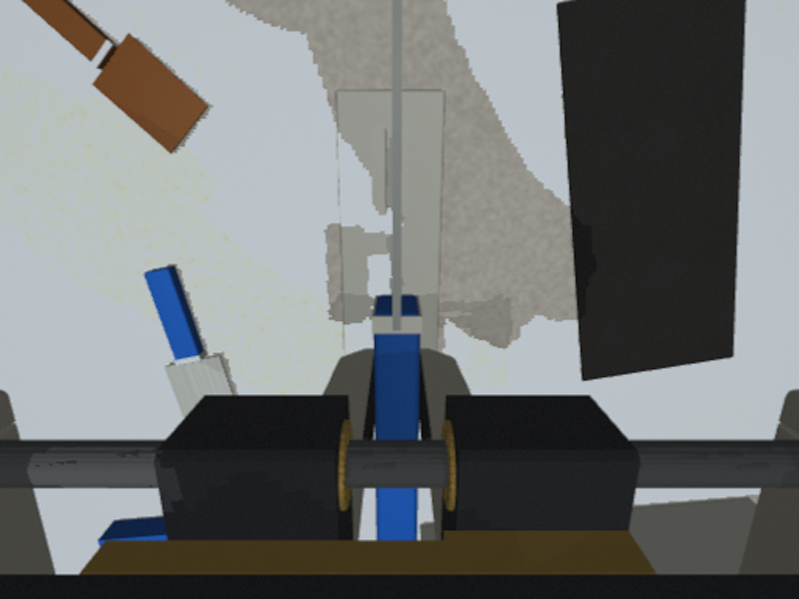

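View pics/s4.png

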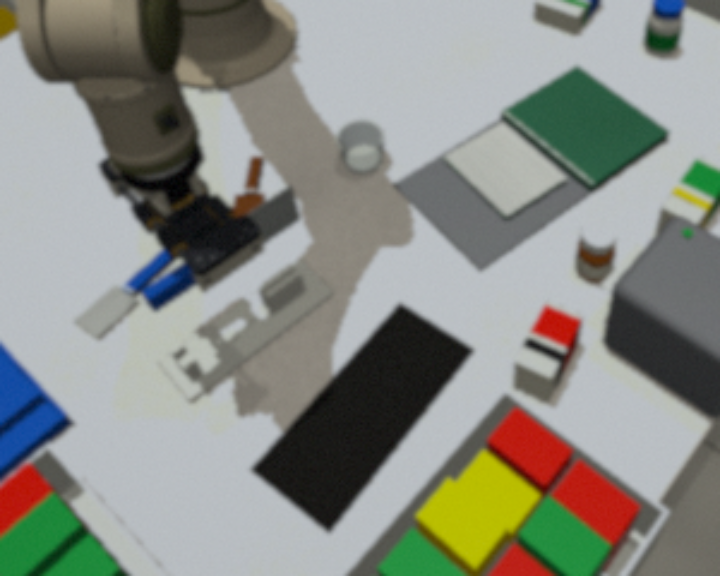

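```bash
cat >> h.py <<'E'
MAT=np.array([.6448,-.3135]);MAZ=94.6
STEP=np.array([.566,.1268]);SAZ=80.0
E
python3 - <<'E'
from h import *
from rig import *
o=get_obs()
a=np.radians(MAZ);d=np.array([np.cos(a),np.sin(a),0]);n=np.array([d[1],-d[0],0]);k=np.array([0,0,1.])
th=np.radians(15)
z=np.sin(th)*n-np.cos(th)*k;x=np.cos(th)*n+np.sin(th)*k;R=np.c_[x,np.cross(z,x),z]
ax=np.append(MAT,0)-.026*d+.020*n
for h in (.10,.0335):
    p=ax+k*h+.010*z;print(p.round(4),delta(p,R,o))
E
```

```text
[ 0.6694 -0.3376  0.0903] ([20.77, -3.59, 5.88, 1.34, 14.88, -9.98], 'rows>=3.5')
[ 0.6694 -0.3376  0.0238] ([20.76, -3.6, 12.53, 1.34, 14.88, -9.98], 'rows>=3.9')
```

Request:
move_arm([
  [[0, 6, -1, 0, 0, 0, -4], [0, 12, -2, 0, 0.3, 5, -7], [0, 17, -3, 2, 1, 10, -10], [0, 20.8, -3.6, 4, 1.3, 14.9, -10], [0, 20.8, -3.6, 5.9, 1.3, 14.9, -10], [0, 20.8, -3.6, 5.9, 1.3, 14.9, -10], [0, 20.8, -3.6, 5.9, 1.3, 14.9, -10]],
])

```text
t: 6.9
position: [0.6683, -0.3384, 0.0897]
eef_rot: [[0.963, 0.079, 0.256], [0.077, -0.997, 0.02], [0.257, 0.0, -0.967]]
contact_force: [1.0, -0.2, -0.2]
gripper_width: 0.0159
```

```bash
python3 - <<'E'
from h import *
from rig import *
c,o=wrist("w5");print(o["eef_rot"].round(3).tolist(),o["contact_force"])
E
```

```text
6.9 [ 0.6683 -0.3384  0.0897] 0.0159
[[0.963, 0.079, 0.256], [0.077, -0.997, 0.02], [0.257, 0.0, -0.967]] [ 0.96711767 -0.16328017 -0.21706586]
```

View pics/w5.png

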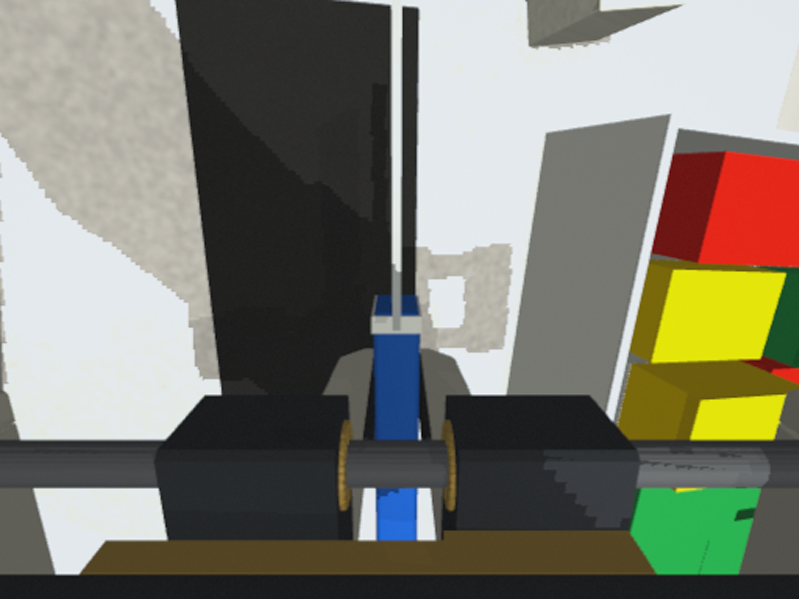

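Request:
move_arm([
  [[0, -0.8, 0, 3, 0, 0, 0], [0, -1.3, 0, 5, 0, 0, 0], [0, -1.6, 0, 6, 0, 0, 0], [0, -1.67, 0, 6.3, 0, 0, 0], [0, -1.67, 0, 6.3, 0, 0, 0]],
])

```text
t: 7.58
position: [0.6694, -0.3382, 0.0248]
eef_rot: [[0.963, 0.08, 0.257], [0.077, -0.997, 0.02], [0.258, 0.0, -0.966]]
contact_force: [0.3, -0.3, -1.2]
gripper_width: 0.0156
```

Now I'll open and let it topple flat between the fingers.

Request:
move_arm([
  [[9.3, -0.03, 0, 0.1, 0, 0, 0], [9.3, -0.03, 0, 0.1, 0, 0, 0], [9.3, -0.03, 0, 0.1, 0, 0, 0], [9.3, -0.03, 0, 0.1, 0, 0, 0], [9.3, -0.03, 0, 0.1, 0, 0, 0], [9.3, -0.03, 0, 0.1, 0, 0, 0], [9.3, -0.03, 0, 0.1, 0, 0, 0], [9.3, -0.03, 0, 0.1, 0, 0, 0], [9.3, -0.03, 0, 0.1, 0, 0, 0]],
])

```text
t: 8.7
position: [0.6692, -0.3379, 0.0235]
eef_rot: [[0.963, 0.08, 0.257], [0.077, -0.997, 0.02], [0.258, 0.0, -0.966]]
contact_force: [-0.2, 0.4, 0.1]
gripper_width: 0.0925
```

```bash
python3 - <<'E'
from h import *
from rig import *
c,o=wrist("w6");print(o["contact_force"])
E
```

```text
8.7 [ 0.6692 -0.3379  0.0235] 0.0925
[-0.17379733  0.40932558  0.12741013]
```

View pics/w6.png

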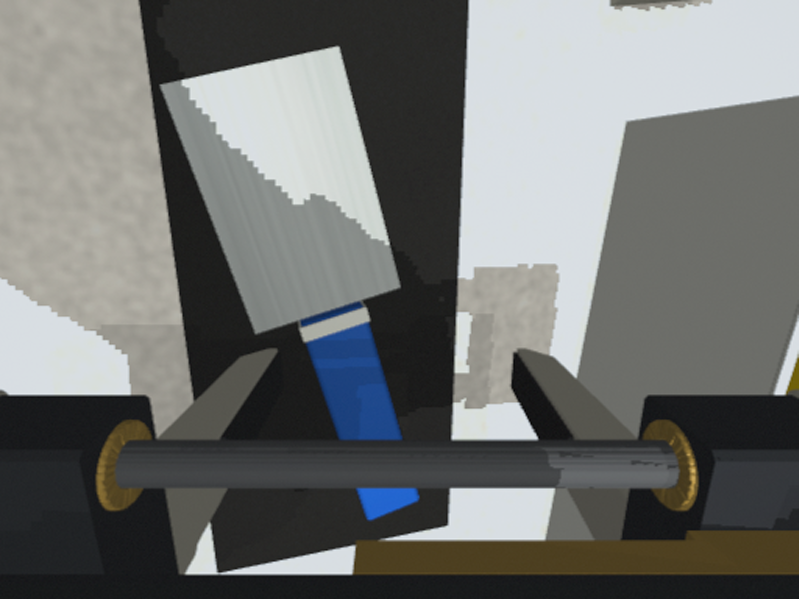

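The lifter fell flat, turned about 18° on the mat. I'll retreat up and measure it.

```bash
python3 - <<'E'
from h import *
from rig import *
o=get_obs();print(delta([.669,-.338,.12],o["eef_rot"],o),delta([.640,-.37,.20],Rdown(20),o))
E
```

```text
([2.48, 0.01, -9.34, 0.0, 0.0, 0.0], 'rows>=1.5') ([1.5, 2.97, -17.88, 2.02, -14.85, -15.34], 'rows>=2.9')
```

Request:
move_arm([
  [[9.3, 1.2, 0, -4.5, 0, 0, 0], [9.3, 2.5, 0, -9.3, 0, 0, 0], [9.3, 1.5, 3, -14, 1, -7.5, -8], [9.3, 1.5, 3, -17.9, 2, -14.9, -15.3], [9.3, 1.5, 3, -17.9, 2, -14.9, -15.3], [9.3, 1.5, 3, -17.9, 2, -14.9, -15.3], [9.3, 1.5, 3, -17.9, 2, -14.9, -15.3]],
])

```text
t: 9.62
position: [0.6389, -0.3701, 0.1988]
eef_rot: [[0.94, 0.34, -0.002], [0.34, -0.94, 0.001], [-0.002, -0.002, -1.0]]
contact_force: [0.1, -0.1, 0.0]
gripper_width: 0.0933
```

```bash
python3 - <<'E'
from h import *
c,o=wrist("w7");print(o["contact_force"])
E
```

```text
9.625 [ 0.6389 -0.3701  0.1988] 0.0933
[ 0.14151946 -0.07011709  0.03189525]
```

View pics/w7.png

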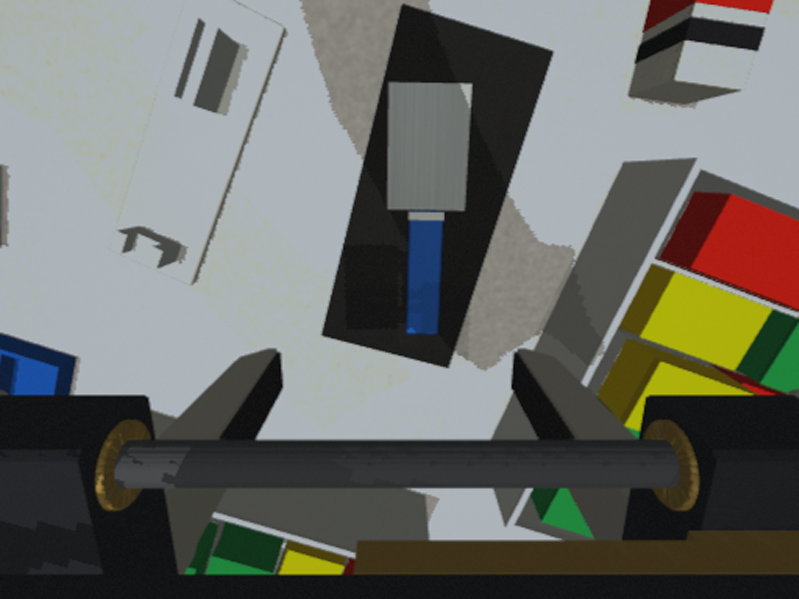

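```bash
python3 - <<'E'
from h import *
c=load("w7.npz");f=1.56
def show(n,P):
    P=np.array(P);print(n,P[:,:2].round(4).tolist(),"ctr",P.mean(0)[:2].round(4),"sides",np.linalg.norm(P-np.roll(P,-1,0),axis=1).round(4),"az",[np.degrees(np.arctan2(*(P[(i+1)%4]-P[i])[[1,0]])).round(1) for i in range(4)])
    return P
H=show("h",[cast(c,np.array(p)/f,.019) for p in [(408,212),(445,212),(438,332),(406.5,332)]])
B=show("b",[cast(c,np.array(p)/f,.010) for p in [(389,83),(472.5,84),(465.5,211),(387.5,209)]])
C,_=corners(c,hsv(c,(100,120,60),(130,255,255)),(255,135,290,220),.019,name="blue")
a=(B[0]+B[1])/2;b=(H[2]+H[3])/2
print("tip",a,"end",b,"len",np.linalg.norm((a-b)[:2]),"az",np.degrees(np.arctan2(*(a-b)[[1,0]])))
am=np.radians(MAZ);d=np.array([np.cos(am),np.sin(am)]);n=np.array([-d[1],d[0]])
for q in (a,b,H.mean(0)): print("mat frame",(q[:2]-MAT)@d,(q[:2]-MAT)@n)
E
```

```text
h [[0.6317, -0.323], [0.6582, -0.3134], [0.6885, -0.4056], [0.6642, -0.4144]] ctr [ 0.6606 -0.3641] sides [0.0282 0.0971 0.0259 0.097 ] az [np.float64(19.9), np.float64(-71.8), np.float64(-160.1), np.float64(109.6)]
b [[0.5871, -0.2418], [0.6444, -0.2217], [0.6741, -0.3075], [0.6162, -0.3268]] ctr [ 0.6305 -0.2745] sides [0.0607 0.0908 0.061  0.0899] az [np.float64(19.3), np.float64(-70.9), np.float64(-161.5), np.float64(108.9)]
blue [[283.1, 142.0], [279.6, 213.0], [260.5, 213.0], [262.2, 142.0]] 
  P [[0.6585, -0.3209], [0.6872, -0.4063], [0.6642, -0.4146], [0.6349, -0.3294]] ctr [ 0.6612 -0.3678] sides [0.0901 0.0245 0.0901 0.0251] az [np.float64(-71.4), np.float64(-160.1), np.float64(109.0), np.float64(19.9)]
tip [ 0.61578154 -0.23175103  0.01      ] end [ 0.67632776 -0.40999383  0.019     ] len 0.18824542726667262 az 108.76180012433414
mat frame 0.0838128990288393 0.02236880865143982
mat frame -0.09871150200831764 -0.023687503758904434
mat frame -0.05168201311956405 -0.011717079890097128
```

```bash
python3 - <<'E'
from h import *
from rig import *
o=get_obs()
for z in (.08,.006): print(delta([.6518,-.3358,z],Rdown(19),o))
E
```

```text
([2.41, -2.79, 11.89, -0.08, 0.11, 0.89], 'rows>=2.0')
([2.42, -2.78, 19.29, -0.08, 0.11, 0.89], 'rows>=3.1')
```

Request:
move_arm([
  [[9.3, 2.4, -2.8, 6, 0, 0.1, 0.9], [9.3, 2.4, -2.8, 12, 0, 0.1, 0.9], [9.3, 2.4, -2.8, 15, 0, 0.1, 0.9], [9.3, 2.4, -2.8, 17.5, 0, 0.1, 0.9], [9.3, 2.4, -2.8, 18.6, 0, 0.1, 0.9], [9.3, 2.4, -2.8, 18.8, 0, 0.1, 0.9]],
])

```text
t: 10.42
position: [0.6523, -0.3361, 0.0116]
eef_rot: [[0.945, 0.326, -0.0], [0.326, -0.945, 0.0], [0.0, -0.0, -1.0]]
contact_force: [-0.3, -0.1, -0.7]
gripper_width: 0.0929
```

```bash
python3 - <<'E'
from h import *
c,o=wrist("w8");print(o["contact_force"])
E
```

```text
10.425 [ 0.6523 -0.3361  0.0116] 0.0929
[-0.25167665 -0.07124101 -0.65543215]
```

View pics/w8.png

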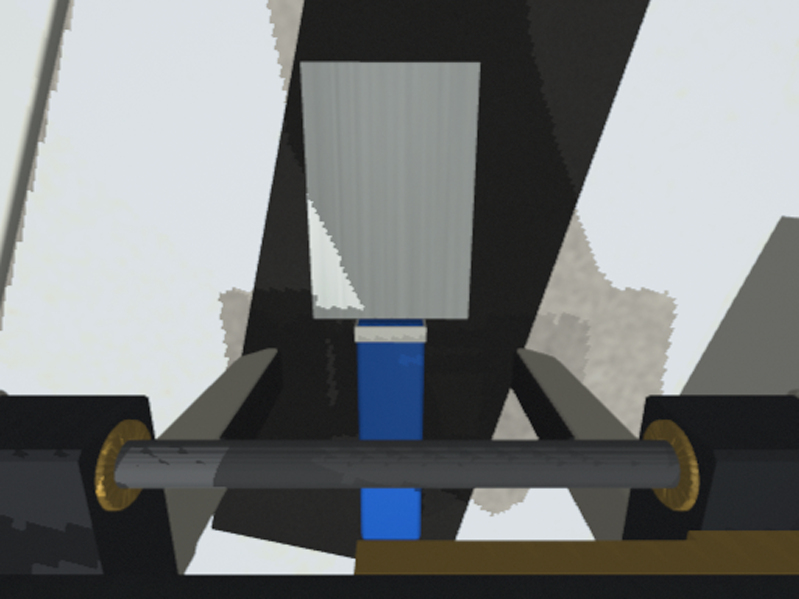

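Request:
move_arm([
  [[9.3, -0.1, 0, 0.5, 0, 0, 0], [2, -0.1, 0, 0.5, 0, 0, 0], [0, -0.1, 0, 0.5, 0, 0, 0], [0, -0.1, 0, 0.5, 0, 0, 0], [0, -0.1, 0, 0.5, 0, 0, 0], [0, -0.1, 0, 0.5, 0, 0, 0], [0, -0.1, 0, 0.5, 0, 0, 0], [0, -0.1, 0, 0.5, 0, 0, 0], [0, -0.1, 0, 0.5, 0, 0, 0], [0, -0.1, 0, 0.5, 0, 0, 0], [0, -0.1, 0, 0.5, 0, 0, 0]],
], grip_force=60)

```text
t: 11.85
position: [0.6517, -0.3363, 0.0072]
eef_rot: [[0.945, 0.327, 0.001], [0.327, -0.945, 0.0], [0.001, 0.0, -1.0]]
contact_force: [-0.3, -0.7, 0.1]
gripper_width: 0.0256
```

Request:
move_arm([
  [[0, 0, 0, -1, 0, 0, 0], [0, 0, 0, -4, 0, 0, 0], [0, 0, 0, -8, 0, 0, 0], [0, 0, 0, -12, 0, 0, 0], [0, 0, 0, -12, 0, 0, 0], [0, 0, 0, -12, 0, 0, 0]],
])

```text
t: 12.6
position: [0.6515, -0.3358, 0.1271]
eef_rot: [[0.945, 0.327, 0.001], [0.327, -0.945, 0.001], [0.001, -0.0, -1.0]]
contact_force: [-0.7, -0.4, -1.8]
gripper_width: 0.0253
```

```bash
python3 - <<'E'
from h import *
c,o=wrist("w9");print(o["contact_force"],o["eef_rot"].round(3).tolist())
cv2.imwrite("pics/w9c.png",cv2.resize(c["frame"][20:240,170:330,::-1],None,fx=4,fy=2.7,interpolation=cv2.INTER_CUBIC))
E
```

```text
12.6 [ 0.6515 -0.3358  0.1271] 0.0253
[-0.74462216 -0.43111031 -1.82107588] [[0.945, 0.327, 0.001], [0.327, -0.945, 0.001], [0.001, -0.0, -1.0]]
```

View pics/w9c.png

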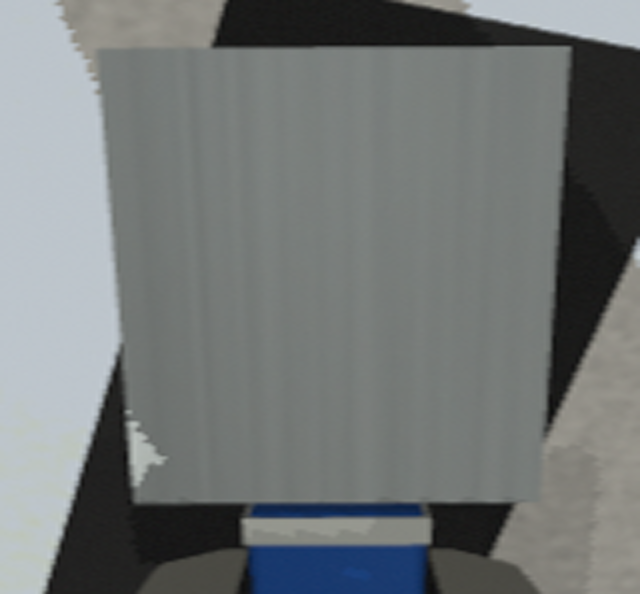

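```bash
python3 - <<'E'
from h import *
c=load("w9.npz")
C=np.array([(99,48.5),(571,47),(541,502),(135,503)])/[4,2.7]+[170,20]-[.375,.315]
# object: lifter coords x fwd (140 / 50), s sideways (tool x): 
O=np.array([[-.03,.140,0],[.03,.140,0],[.03,.050,0],[-.03,.050,0]])
for fl in (cv2.SOLVEPNP_ITERATIVE,):
    ok,r,t=cv2.solvePnP(O,C,c["mtx"],None,flags=fl)
    Rc=cv2.Rodrigues(r)[0];T=c["tool_from_camera"]
    f=lambda p:T[:3,:3]@(Rc@np.array(p)+t.ravel())+T[:3,3]
    for p in ([0,.14,0],[0,.05,0],[0,0,0]): print("tool coords",p,f(p).round(4))
    e=cv2.projectPoints(O,r,t,c["mtx"],None)[0].reshape(-1,2)-C;print(e.round(2).tolist())
E
```

```text
tool coords [0, 0.14, 0] [ 0.0002 -0.1109 -0.0049]
tool coords [0, 0.05, 0] [ 0.0006 -0.0209 -0.0057]
tool coords [0, 0, 0] [ 0.0008  0.0291 -0.0062]
[[0.04, -0.02], [-0.03, -0.03], [-0.06, 0.02], [0.04, 0.04]]
```

```bash
cat >> h.py <<'E'
TIPT=np.array([0.0,-.111,-.0037])  # tip centre in tool
def pose(tip,az,pitch):
    """tool pose with lifter tip centre at tip, lifter axis at az, pitch up(+)"""
    a=np.radians(az);b=np.radians(pitch);u=np.array([np.cos(a),np.sin(a),0]);k=np.array([0,0,1.])
    l=np.cos(b)*u+np.sin(b)*k;x=np.array([np.sin(a),-np.cos(a),0]);y=-l;R=np.c_[x,y,np.cross(x,y)]
    return np.array(tip)-R@TIPT,R
def tipnow(o): return o["position"]+o["eef_rot"]@TIPT
E
python3 - <<'E'
from h import *
from rig import *
o=get_obs();t=load("top0.npz")
print("pot",cast(t,(274,236),.05),"tip",tipnow(o))
a=np.radians(79.5);u=np.array([np.cos(a),np.sin(a)])
e=np.array([.5332,.0086])
for back,z in ((.03,.08),(.03,.0065),(-.012,.0065)):
    p,R=pose(np.append(e-back*u,z),79.5,-6.5);print(p.round(4),delta(p,R,o))
E
```

```text
pot [ 0.36932511 -0.04252397  0.05      ] tip [ 0.61495783 -0.23077424  0.13011679]
[ 0.5076 -0.1297  0.0889] ([-6.85, -24.15, 3.77, -6.41, -1.66, 29.54], 'rows>=4.1')
[ 0.5076 -0.1297  0.0154] ([-6.85, -24.15, 11.12, -6.41, -1.66, 29.54], 'rows>=4.4')
[ 0.5152 -0.0885  0.0154] ([-4.78, -27.8, 11.12, -6.41, -1.66, 29.54], 'rows>=4.9')
```

Request:
move_arm([
  [[0, -1.5, -5, 0, -1, 0, 7], [0, -3, -10, 0, -2, 0, 14], [0, -4.5, -15, 1, -3, -1, 21], [0, -6, -20, 2.5, -5, -1.4, 26], [0, -6.85, -24.15, 3.8, -6.4, -1.7, 29.5], [0, -6.85, -24.15, 3.8, -6.4, -1.7, 29.5], [0, -6.85, -24.15, 7, -6.4, -1.7, 29.5], [0, -6.85, -24.15, 10, -6.4, -1.7, 29.5], [0, -6.85, -24.15, 10.6, -6.4, -1.7, 29.5], [0, -6.85, -24.15, 10.6, -6.4, -1.7, 29.5]],
])

```text
t: 13.9
position: [0.5081, -0.1312, 0.021]
eef_rot: [[0.983, -0.181, -0.021], [-0.183, -0.977, -0.112], [-0.0, 0.114, -0.993]]
contact_force: [0.3, -0.3, -1.6]
gripper_width: 0.0252
```

```bash
python3 - <<'E'
from h import *
c,o=wrist("w10");print(o["contact_force"],"tip",tipnow(o))
e=np.array([.5332,.0086]);a=np.radians(79.5);u=np.array([np.cos(a),np.sin(a)])
p,R=pose(np.append(e-.03*u,.0065),79.5,-6.5);print(delta(p,R,o))
E
```

```text
13.9 [ 0.5081 -0.1312  0.021 ] 0.0252
[ 0.33683077 -0.33567655 -1.62736897] tip [ 0.52834295 -0.02233217  0.01199356]
([-0.08, -0.19, 0.54, 0.05, 0.01, -0.02], 'rows>=0.1')
```

View pics/w10.png

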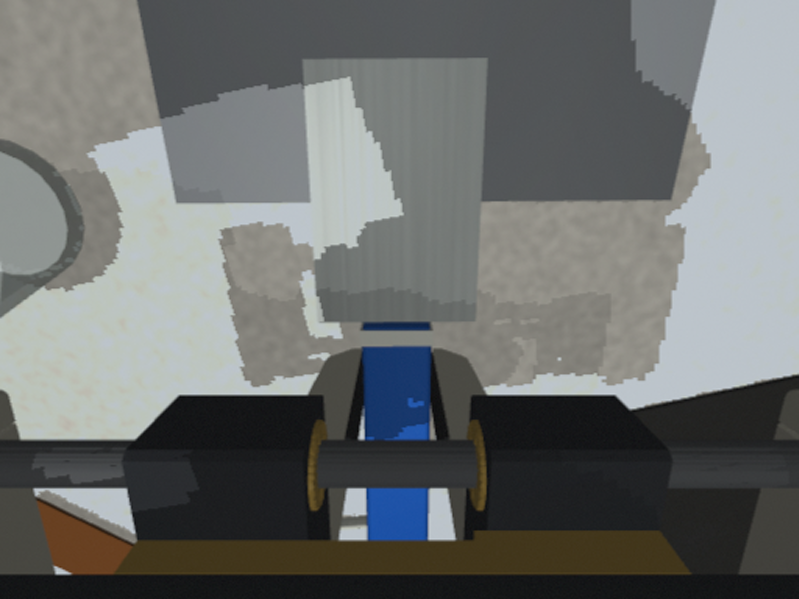

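```bash
python3 - <<'E'
from h import *
from rig import *
c=capture("top");np.savez("t11.npz",**c)
cv2.imwrite("pics/t11.png",cv2.resize(c["frame"][130:260,160:320,::-1],None,fx=4.5,fy=4.5,interpolation=cv2.INTER_CUBIC))
c=capture("scene");np.savez("s11.npz",**c)
cv2.imwrite("pics/s11.png",cv2.resize(c["frame"][130:260,190:350,::-1],None,fx=4.5,fy=4.5,interpolation=cv2.INTER_CUBIC))
E
```

```text
(no output)
```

View pics/t11.png

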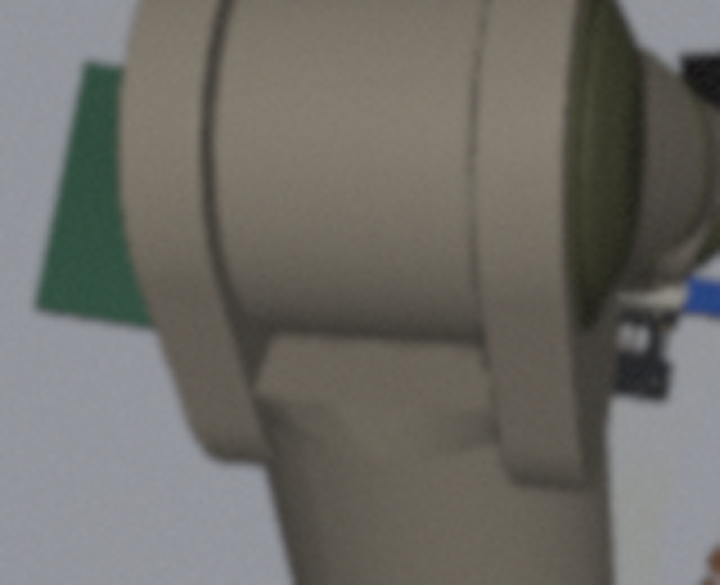

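View pics/s11.png

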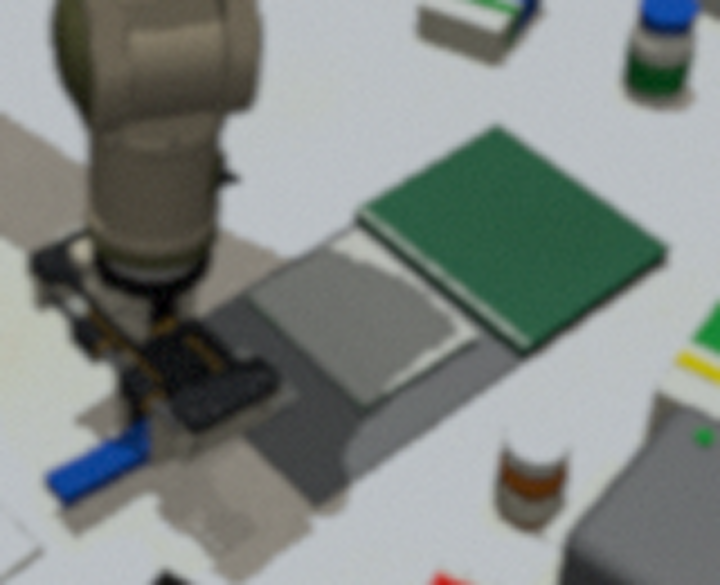

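```bash
python3 - <<'E'
from h import *
from rig import *
o=get_obs()
e=np.array([.5332,.0086]);a=np.radians(79.5);u=np.array([np.cos(a),np.sin(a)])
for b in (.03,.01,-.005,-.012,-.018,-.030):
    p,R=pose(np.append(e-b*u,.0065),79.5,-6.5);print(b,delta(p,R,o)[0])
E
```

```text
0.03 [-0.13, -0.15, 0.64, 0.03, -0.1, -0.01]
0.01 [-0.13, -2.13, 0.41, 0.03, -0.1, -0.01]
-0.005 [-0.13, -3.63, 0.24, 0.03, -0.1, -0.01]
-0.012 [-0.13, -4.32, 0.16, 0.03, -0.1, -0.01]
-0.018 [-0.13, -4.92, 0.1, 0.03, -0.1, -0.01]
-0.03 [-0.13, -6.11, -0.04, 0.03, -0.1, -0.01]
```

Request:
move_arm([
  [[0, -0.1, -0.15, 0.62, 0, -0.1, 0], [0, -0.1, -0.15, 0.62, 0, -0.1, 0], [0, -0.1, -1.1, 0.51, 0, -0.1, 0], [0, -0.1, -2.1, 0.39, 0, -0.1, 0], [0, -0.1, -2.9, 0.3, 0, -0.1, 0], [0, -0.1, -3.6, 0.22, 0, -0.1, 0], [0, -0.1, -4.3, 0.14, 0, -0.1, 0], [0, -0.1, -4.3, 0.14, 0, -0.1, 0]],
])

```text
t: 15.05
position: [0.5151, -0.0876, 0.0148]
eef_rot: [[0.983, -0.18, -0.022], [-0.181, -0.977, -0.112], [-0.001, 0.114, -0.994]]
contact_force: [-0.5, 0.2, -1.5]
gripper_width: 0.0252
```

```bash
python3 - <<'E'
from h import *
from rig import *
c,o=wrist("w12");print(o["contact_force"],o["torque"],"tip",tipnow(o))
c=capture("scene");np.savez("s12.npz",**c)
cv2.imwrite("pics/s12.png",cv2.resize(c["frame"][130:260,190:350,::-1],None,fx=4.5,fy=4.5,interpolation=cv2.INTER_CUBIC))
e=np.array([.5332,.0086]);a=np.radians(79.5);u=np.array([np.cos(a),np.sin(a)])
print((tipnow(o)[:2]-e)@u)
E
```

```text
15.05 [ 0.5151 -0.0876  0.0148] 0.0252
[-0.48601493  0.21739801 -1.53900692] [0.07838708 0.05896331 0.0536005 ] tip [0.53517152 0.02122983 0.00581103]
0.012777624022057565
```

View pics/w12.png

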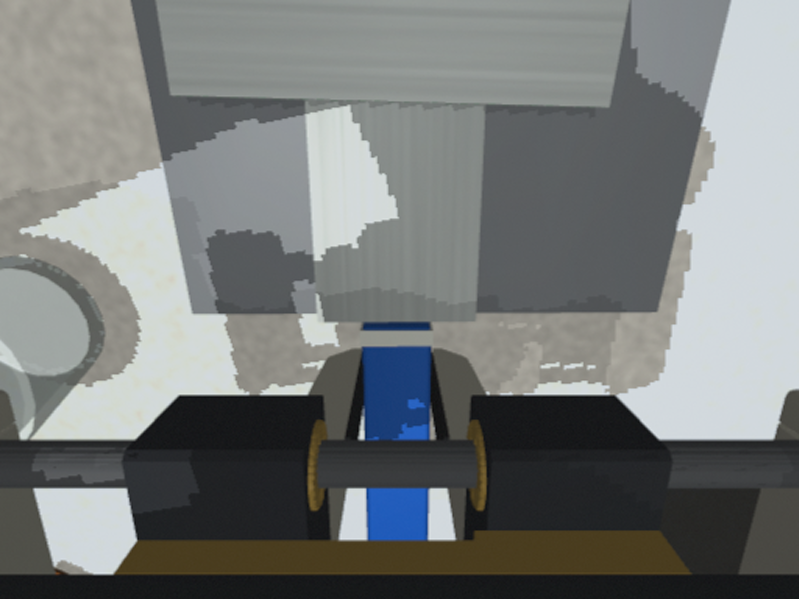

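View pics/s12.png

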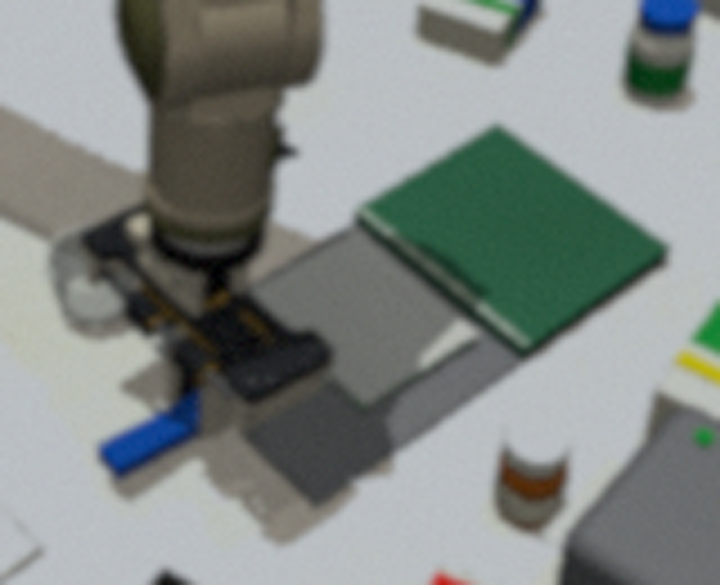

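Request:
move_arm([
  [[0, 0, -0.4, -0.04, 0, 0, 0], [0, 0, -0.8, -0.09, 0, 0, 0], [0, 0, -1.2, -0.13, 0, 0, 0], [0, 0, -1.4, -0.16, 0, 0, 0], [0, 0, -1.4, -0.16, 0, 0, 0]],
])

```text
t: 15.78
position: [0.5176, -0.0742, 0.0148]
eef_rot: [[0.983, -0.18, -0.022], [-0.182, -0.977, -0.112], [-0.001, 0.114, -0.994]]
contact_force: [-0.4, -0.0, -1.8]
gripper_width: 0.0254
```

```bash
python3 - <<'E'
from h import *
from rig import *
c,o=wrist("w13");print(o["contact_force"],o["torque"],"tip",tipnow(o))
c=capture("scene");np.savez("s13.npz",**c)
cv2.imwrite("pics/s13.png",cv2.resize(c["frame"][130:260,190:350,::-1],None,fx=4.5,fy=4.5,interpolation=cv2.INTER_CUBIC))
E
```

```text
15.775 [ 0.5176 -0.0742  0.0148] 0.0254
[-0.43817144 -0.00876073 -1.79657347] [0.09883853 0.06297327 0.0592796 ] tip [0.53768425 0.03469836 0.0058472 ]
```

View pics/w13.png

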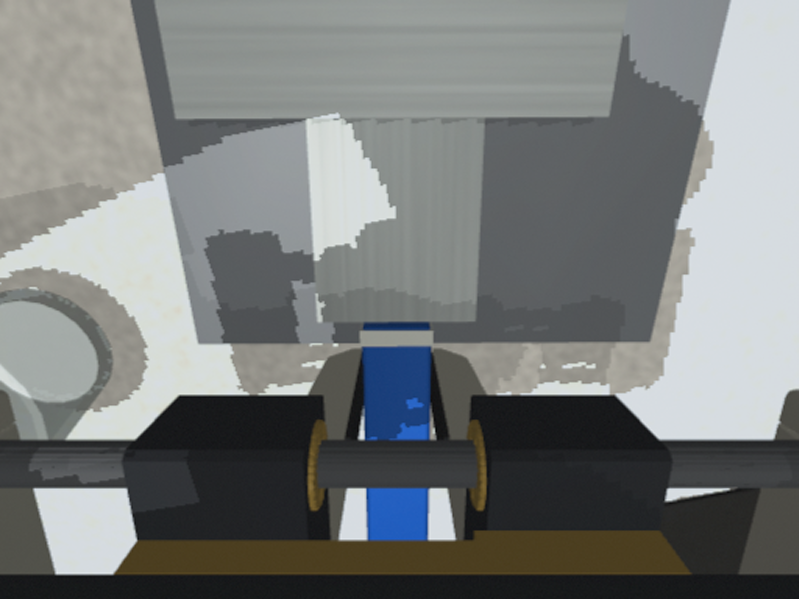

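View pics/s13.png

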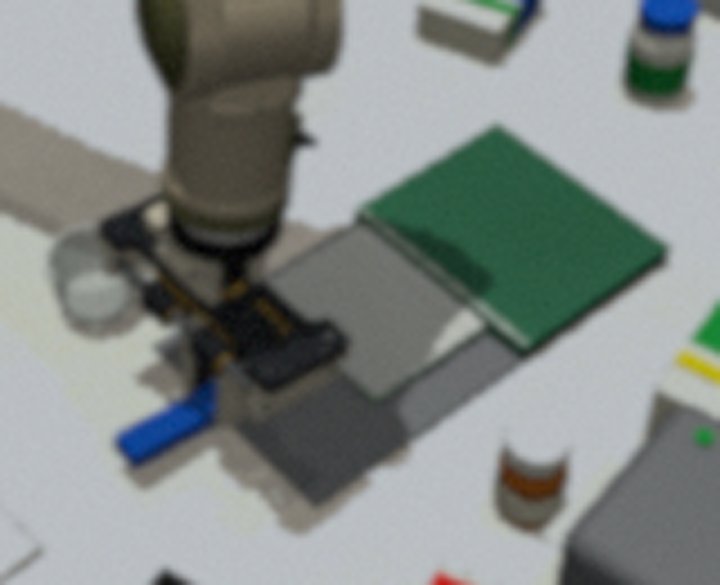

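Request:
move_arm([
  [[0, 0, -0.15, -0.02, 0, 0, 0], [0, 0, -0.3, -0.03, 0, 0, 0], [0, 0, -0.3, -0.03, 0, 0, 0]],
])

```text
t: 16.25
position: [0.5182, -0.0716, 0.0148]
eef_rot: [[0.983, -0.181, -0.022], [-0.182, -0.977, -0.112], [-0.001, 0.114, -0.993]]
contact_force: [0.2, -1.2, -1.5]
gripper_width: 0.025
```

Request:
move_arm([
  [[0, 0, -0.1, -0.01, 0, 0, 0], [0, 0, -0.15, -0.02, 0, 0, 0], [0, 0, -0.15, -0.02, 0, 0, 0]],
])

```text
t: 16.62
position: [0.5182, -0.0715, 0.015]
eef_rot: [[0.983, -0.182, -0.022], [-0.183, -0.976, -0.113], [-0.001, 0.115, -0.993]]
contact_force: [-0.4, -5.6, -1.0]
gripper_width: 0.0254
```

Request:
move_arm([
  [[0, 0, 0.4, 0.05, 0, 0, 0], [0, 0, 0.7, 0.08, 0, 0, 0], [0, 0, 0.7, 0.08, 0, 0, 0]],
])

```text
t: 17.0
position: [0.5171, -0.077, 0.0148]
eef_rot: [[0.983, -0.181, -0.022], [-0.182, -0.977, -0.111], [-0.001, 0.114, -0.994]]
contact_force: [-0.1, 0.5, -1.0]
gripper_width: 0.025
```

```bash
cat > lift.py <<'E'
from h import *
from rig import *
import sys
U=.097; AZ=79.5; CT=np.array([.5383,.0374]) # tip xy at contact, X=-0.092
a=np.radians(80.0);u=np.array([np.cos(a),np.sin(a)])
def tip(phi):
    f=np.radians(phi);s,c=np.sin(f),np.cos(f)
    f0=np.arctan2(7,18)
    if f<f0: # pivot on blister row
        X=-.018-((U-.018)*c-.007*s);z=.004+.007*c+(U-.018)*s
        X-=.003*f/f0   # slid back by the step
    elif phi<=90: X=-.004*s-U*c;z=.004+U*s
    else: X=-(U-.014)*c-.004*s;z=.018+(U-.014)*s-.004*c
    n=np.array([-s,-c])*.00125
    X+=n[0];z+=n[1]
    return np.append(CT+(X+.092)*u,z)
if __name__=="__main__":
    o=get_obs();print("tip",tipnow(o),"X",(tipnow(o)[:2]-CT)@u-.092,o["contact_force"])
    for phi,pi in [tuple(map(float,q.split(","))) for q in sys.argv[1:]]:
        p,R=pose(tip(phi),AZ,pi);print(phi,tip(phi).round(4),delta(p,R,o)[0])
E
python3 lift.py 0,-6.5 5,-6.5 10,-6.5 15,-6.5 20,-6.5 25,-6.5 30,-6.5 35,-6.5
```

```text
tip [0.53724177 0.03189767 0.00588079] X -0.09760250088914679 [-0.09452221  0.47585309 -1.03089012]
0.0 [0.5374 0.0325 0.0098] [0.01, -0.02, -0.39, 0.02, 0.07, 0.01]
5.0 [0.5374 0.0326 0.0166] [0.0, 0.05, -1.07, 0.02, 0.07, 0.01]
10.0 [0.5376 0.0333 0.0234] [0.0, 0.06, -1.75, 0.02, 0.07, 0.01]
15.0 [0.5378 0.0345 0.03  ] [0.0, 0.01, -2.42, 0.02, 0.07, 0.01]
20.0 [0.5381 0.0363 0.0364] [-0.0, -0.1, -3.08, 0.02, 0.07, 0.01]
25.0 [0.5386 0.0392 0.0439] [-0.0, -0.31, -3.85, 0.02, 0.07, 0.01]
30.0 [0.5392 0.0427 0.0514] [-0.01, -0.57, -4.64, 0.02, 0.07, 0.01]
35.0 [0.54   0.0468 0.0586] [-0.01, -0.9, -5.41, 0.02, 0.07, 0.01]
```

Lift to 25°, then look.

Request:
move_arm([
  [[0, 0, 0, -0.4, 0, 0, 0], [0, 0, 0.02, -0.75, 0, 0, 0], [0, 0, 0.05, -1.1, 0, 0, 0], [0, 0, 0.05, -1.75, 0, 0, 0], [0, 0, 0, -2.4, 0, 0, 0], [0, 0, -0.1, -3.1, 0, 0, 0], [0, 0, -0.3, -3.85, 0, 0, 0], [0, 0, -0.3, -3.85, 0, 0, 0]],
])

```text
t: 18.0
position: [0.5188, -0.0694, 0.0533]
eef_rot: [[0.983, -0.18, -0.021], [-0.181, -0.977, -0.112], [-0.0, 0.114, -0.994]]
contact_force: [0.4, 0.2, -0.7]
gripper_width: 0.0252
```

```bash
cat > look.py <<'E'
from h import *
from rig import *
import sys
n=sys.argv[1]
c,o=wrist("w"+n)
s=capture("scene");np.savez("s"+n+".npz",**s)
A=cv2.resize(c["frame"][:300,:,::-1],(512,300));B=cv2.resize(s["frame"][130:260,200:350,::-1],(346,300),interpolation=cv2.INTER_CUBIC)
A=cv2.resize(A,(454,300));cv2.imwrite("pics/l"+n+".png",np.hstack([A,B]))
E
python3 look.py 14; python3 lift.py 25,-6.5 30,-6.5 35,-6.5 40,-6.5 45,-6.5 50,-6.5 55,-6.5 60,-6.5 65,-6.5 70,-6.5 75,-6.5
```

```text
18.0 [ 0.5188 -0.0694  0.0533] 0.0252
tip [0.53867642 0.03926989 0.04382259] X -0.09009315511090668 [ 0.81931607 -0.73300268 -1.68287819]
25.0 [0.5386 0.0392 0.0439] [-0.01, 0.0, 0.0, 0.03, 0.04, 0.04]
30.0 [0.5392 0.0427 0.0514] [-0.01, -0.26, -0.79, 0.03, 0.04, 0.04]
35.0 [0.54   0.0468 0.0586] [-0.02, -0.59, -1.55, 0.03, 0.04, 0.04]
40.0 [0.5408 0.0515 0.0654] [-0.02, -0.99, -2.28, 0.03, 0.04, 0.04]
45.0 [0.5417 0.0568 0.0717] [-0.03, -1.45, -2.97, 0.03, 0.04, 0.04]
50.0 [0.5428 0.0626 0.0775] [-0.03, -1.97, -3.61, 0.03, 0.04, 0.04]
55.0 [0.5439 0.069  0.0827] [-0.04, -2.55, -4.2, 0.03, 0.04, 0.04]
60.0 [0.5451 0.0758 0.0874] [-0.05, -3.18, -4.74, 0.03, 0.04, 0.04]
65.0 [0.5463 0.0829 0.0914] [-0.05, -3.86, -5.22, 0.03, 0.04, 0.04]
70.0 [0.5477 0.0905 0.0947] [-0.06, -4.59, -5.64, 0.03, 0.04, 0.04]
75.0 [0.549  0.0983 0.0974] [-0.06, -5.34, -6.0, 0.03, 0.04, 0.04]
```

View pics/l14.png

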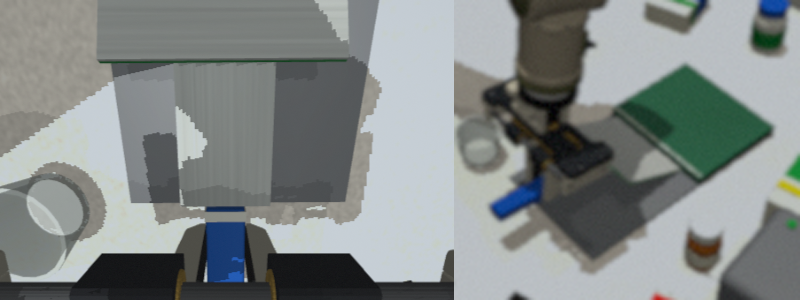

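The card's edge is riding on the blade and tilting. I'll go on to 60°.

Request:
move_arm([
  [[0, 0, -0.26, -0.8, 0, 0, 0], [0, 0, -0.6, -1.55, 0, 0, 0], [0, 0, -1, -2.3, 0, 0, 0], [0, 0, -1.45, -2.95, 0, 0, 0], [0, 0, -1.95, -3.6, 0, 0, 0], [0, 0, -2.55, -4.2, 0, 0, 0], [0, 0, -3.2, -4.75, 0, 0, 0], [0, 0, -3.2, -4.75, 0, 0, 0]],
])

```text
t: 19.1
position: [0.5256, -0.0324, 0.0965]
eef_rot: [[0.984, -0.18, -0.021], [-0.181, -0.977, -0.112], [-0.001, 0.114, -0.994]]
contact_force: [-0.8, -1.1, -2.0]
gripper_width: 0.0253
```

```bash
python3 look.py 15; python3 lift.py 60,-6.5 65,-6.5 70,-6.5 75,-6.5 80,-6.5 85,-6.5 90,-6.5 95,-6.5 100,-6.5 105,-6.5 110,-6.5
```

```text
19.1 [ 0.5256 -0.0324  0.0965] 0.0253
tip [0.54541992 0.07574128 0.08726323] X -0.05300485121321022 [-0.25684768 -0.64261709 -1.18180109]
60.0 [0.5451 0.0758 0.0874] [-0.04, 0.01, -0.0, 0.04, 0.05, 0.04]
65.0 [0.5463 0.0829 0.0914] [-0.05, -0.67, -0.48, 0.04, 0.05, 0.04]
70.0 [0.5477 0.0905 0.0947] [-0.05, -1.39, -0.9, 0.04, 0.05, 0.04]
75.0 [0.549  0.0983 0.0974] [-0.06, -2.15, -1.26, 0.04, 0.05, 0.04]
80.0 [0.5505 0.1063 0.0993] [-0.07, -2.94, -1.54, 0.04, 0.05, 0.04]
85.0 [0.5519 0.1145 0.1005] [-0.08, -3.76, -1.76, 0.04, 0.05, 0.04]
90.0 [0.5534 0.1228 0.101 ] [-0.08, -4.59, -1.9, 0.04, 0.05, 0.04]
95.0 [0.5546 0.13   0.1011] [-0.09, -5.31, -2.0, 0.04, 0.05, 0.04]
100.0 [0.5559 0.1371 0.1007] [-0.09, -6.03, -2.03, 0.04, 0.05, 0.04]
105.0 [0.5571 0.1442 0.0995] [-0.1, -6.76, -2.0, 0.04, 0.05, 0.04]
110.0 [0.5583 0.1511 0.0978] [-0.11, -7.48, -1.91, 0.04, 0.05, 0.04]
```

View pics/l15.png

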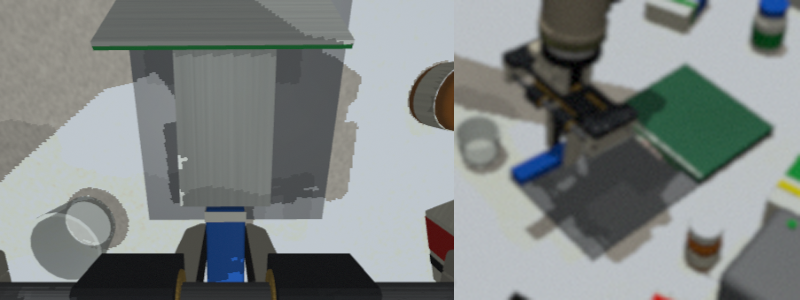

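Request:
move_arm([
  [[0, 0, -0.65, -0.5, 0, 0, 0], [0, 0, -1.4, -0.9, 0, 0, 0], [0, 0, -2.15, -1.25, 0, 0, 0], [0, 0, -2.95, -1.55, 0, 0, 0], [0, 0, -3.75, -1.75, 0, 0, 0], [0, 0, -3.75, -1.75, 0, 0, 0]],
])

```text
t: 19.95
position: [0.5327, 0.0064, 0.1093]
eef_rot: [[0.984, -0.179, -0.022], [-0.181, -0.977, -0.112], [-0.001, 0.114, -0.994]]
contact_force: [-1.1, -0.1, -1.3]
gripper_width: 0.0253
```

```bash
python3 look.py 16; python3 lift.py 85,-6.5 90,-6.5 95,-6.5 100,-6.5 105,-6.5 110,-6.5 115,-6.5
```

```text
19.95 [0.5327 0.0064 0.1093] 0.0253
tip [0.55251061 0.11431779 0.10038008] X -0.013783114810054203 [-0.3346753   0.21544552 -0.78424014]
85.0 [0.5519 0.1145 0.1005] [-0.07, -0.01, -0.01, 0.04, 0.06, 0.04]
90.0 [0.5534 0.1228 0.101 ] [-0.08, -0.84, -0.15, 0.04, 0.06, 0.04]
95.0 [0.5546 0.13   0.1011] [-0.08, -1.56, -0.25, 0.04, 0.06, 0.04]
100.0 [0.5559 0.1371 0.1007] [-0.09, -2.28, -0.28, 0.04, 0.06, 0.04]
105.0 [0.5571 0.1442 0.0995] [-0.09, -3.01, -0.25, 0.04, 0.06, 0.04]
110.0 [0.5583 0.1511 0.0978] [-0.1, -3.73, -0.16, 0.04, 0.06, 0.04]
115.0 [0.5595 0.1579 0.0954] [-0.11, -4.44, -0.0, 0.04, 0.06, 0.04]
```

View pics/l16.png

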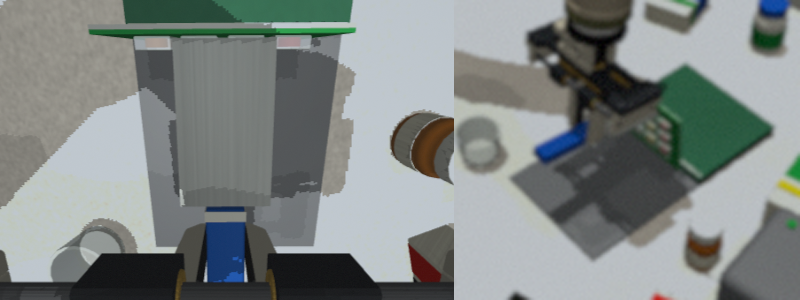

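Now past upright, slowly.

Request:
move_arm([
  [[0, 0, -0.4, -0.1, 0, 0, 0], [0, 0, -0.85, -0.15, 0, 0, 0], [0, 0, -1.2, -0.2, 0, 0, 0], [0, 0, -1.55, -0.25, 0, 0, 0], [0, 0, -1.9, -0.27, 0, 0, 0], [0, 0, -2.3, -0.28, 0, 0, 0], [0, 0, -2.6, -0.28, 0, 0, 0], [0, 0, -2.6, -0.28, 0, 0, 0], [0, 0, -2.6, -0.28, 0, 0, 0]],
])

```text
t: 21.18
position: [0.5372, 0.031, 0.1092]
eef_rot: [[0.983, -0.181, -0.022], [-0.182, -0.977, -0.112], [-0.001, 0.114, -0.993]]
contact_force: [0.6, -0.8, -0.9]
gripper_width: 0.0254
```

```bash
python3 look.py 17;python3 -c "
from rig import *;print(get_obs()['contact_force'])"
```

```text
21.175 [0.5372 0.031  0.1092] 0.0254
[ 1.02595608  0.04426078 -1.6484669 ]
```

View pics/l17.png

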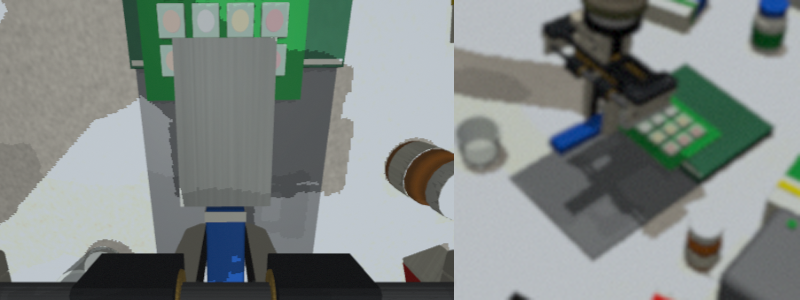

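The card has toppled on to the platform, blisters up. I'll retreat and check it.

Request:
move_arm([
  [[0, 0, 3, -2, 0, 0, 0], [0, 0, 7, -5, 0, 0, 0], [0, 0, 11, -8, 0, 0, 0], [0, 0, 14, -10, 0, 0, 0], [0, 0, 14, -10, 0, 0, 0], [0, 0, 14, -10, 0, 0, 0]],
])

```text
t: 22.02
position: [0.5139, -0.0937, 0.224]
eef_rot: [[0.983, -0.18, -0.022], [-0.182, -0.977, -0.111], [-0.002, 0.113, -0.994]]
contact_force: [-0.4, 0.9, -2.1]
gripper_width: 0.0253
```

```bash
python3 - <<'E'
from h import *
from rig import *
c,o=wrist("w18")
s=capture("scene");np.savez("s18.npz",**s)
cv2.imwrite("pics/s18.png",cv2.resize(s["frame"][130:260,200:350,::-1],None,fx=4.8,fy=4.5,interpolation=cv2.INTER_CUBIC))
E
```

```text
22.025 [ 0.5139 -0.0937  0.224 ] 0.0253
```

View pics/w18.png

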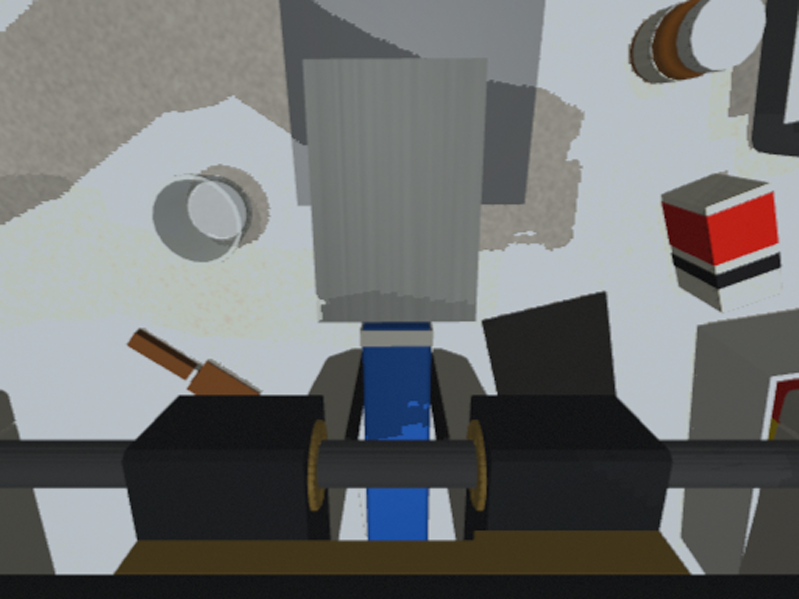

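View pics/s18.png

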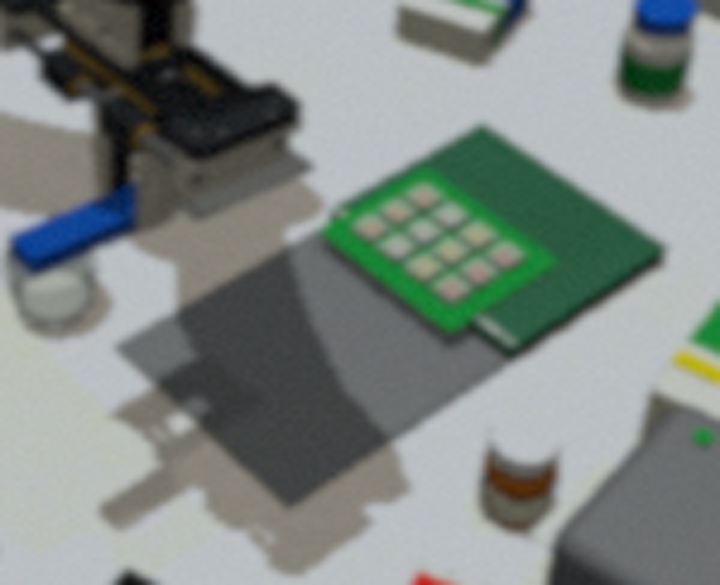

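```bash
python3 - <<'E'
from h import *
s=load("s18.npz")
m=hsv(s,(45,150,90),(75,255,255))
x=[cast(s,(p[0]/4.8+200,p[1]/4.5+130),.022) for p in [(325,232),(428,172),(555,258),(450,332)]]
P=np.array(x);print(P[:,:2].round(4).tolist(),np.linalg.norm(P-np.roll(P,-1,0),axis=1).round(4))
a=np.radians(SAZ);u=np.array([np.cos(a),np.sin(a)]);c=P.mean(0)[:2]-STEP
print("card X,Y",c@u,c@[-u[1],u[0]])
E
```

```text
[[0.4882, 0.1192], [0.5058, 0.2216], [0.6332, 0.2024], [0.6193, 0.0937]] [0.1039 0.1288 0.1096 0.1335]
card X,Y 0.031188636797838617 0.009939937166538109
```

```bash
python3 - <<'E'
from h import *
from rig import *
o=get_obs();a=np.radians(MAZ);d=np.array([np.cos(a),np.sin(a)])
for z in (.12,.0125):
    p,R=pose(np.append(MAT+.09*d,z),MAZ,-0.3);print(p.round(4),delta(p,R,o))
E
```

```text
[ 0.6465 -0.3345  0.1169] ([17.42, 19.97, 12.99, 6.19, 1.05, -14.97], 'rows>=4.7')
[ 0.6465 -0.3345  0.0094] ([17.45, 18.75, 23.67, 6.19, 1.05, -14.97], 'rows>=5.6')
```

Request:
move_arm([
  [[0, 4, 4.5, 1.5, 1.2, 0.2, -3], [0, 8, 9, 4, 2.5, 0.4, -6], [0, 12, 13.5, 7, 4, 0.6, -10], [0, 16, 18, 10, 5.5, 0.9, -14], [0, 17.4, 20, 13, 6.2, 1, -15], [0, 17.4, 20, 13, 6.2, 1, -15], [0, 17.4, 19.5, 17, 6.2, 1, -15], [0, 17.4, 19.1, 20.5, 6.2, 1, -15], [0, 17.4, 18.9, 22.5, 6.2, 1, -15], [0, 17.4, 18.8, 23.3, 6.2, 1, -15], [0, 17.4, 18.8, 23.3, 6.2, 1, -15]],
])

```text
t: 23.5
position: [0.6465, -0.3355, 0.0145]
eef_rot: [[0.997, 0.08, 0.001], [0.08, -0.997, -0.005], [0.001, 0.005, -1.0]]
contact_force: [-0.3, -0.2, -1.1]
gripper_width: 0.0252
```

```bash
python3 - <<'E'
from h import *
c,o=wrist("w19");print(o["contact_force"],tipnow(o),o["eef_rot"].round(3).tolist())
E
```

```text
23.5 [ 0.6465 -0.3355  0.0145] 0.0252
[-0.29481927 -0.16688563 -1.08313484] [ 0.63764536 -0.22485376  0.01761815] [[0.997, 0.08, 0.001], [0.08, -0.997, -0.005], [0.001, 0.005, -1.0]]
```

View pics/w19.png

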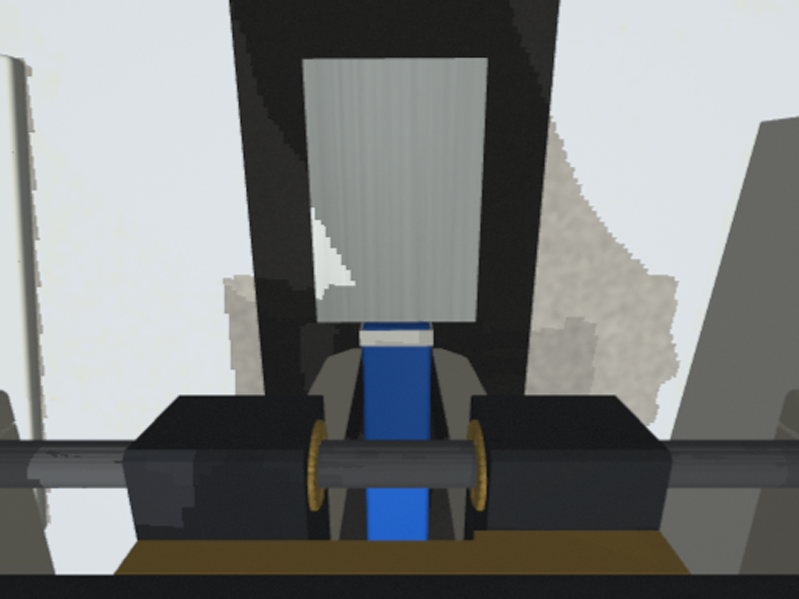

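Centred on the mat. I'll lower the last 6.5 mm or so and release.

Request:
move_arm([
  [[0, 0, 0, 0.4, 0, 0, 0], [0, 0, 0, 0.65, 0, 0, 0], [0, 0, 0, 0.65, 0, 0, 0], [3.5, 0, 0, 0.65, 0, 0, 0], [6, 0, 0, 0.6, 0, 0, 0], [8, 0, 0, 0.6, 0, 0, 0], [9.3, 0, 0, 0.6, 0, 0, 0], [9.3, 0, 0, 0.6, 0, 0, 0], [9.3, 0, 0, 0.6, 0, 0, 0], [9.3, 0, 0, 0.6, 0, 0, 0], [9.3, 0, 0, 0.6, 0, 0, 0], [9.3, 0, 0, 0.6, 0, 0, 0]],
])

```text
t: 25.05
position: [0.6462, -0.3358, 0.0082]
eef_rot: [[0.997, 0.079, 0.001], [0.079, -0.997, -0.005], [0.001, 0.005, -1.0]]
contact_force: [0.1, 0.0, -0.7]
gripper_width: 0.0925
```

Request:
move_arm([
  [[9.3, 0, 0, -3, 0, 0, 0], [9.3, 0, 0, -8, 0, 0, 0], [9.3, 0, 0, -14, 0, 0, 0], [9.3, 0, 4, -18, 0, 0, 0], [9.3, 0, 4, -18, 0, 0, 0], [9.3, 0, 4, -18, 0, 0, 0]],
])

```text
t: 25.8
position: [0.6488, -0.3742, 0.1877]
eef_rot: [[0.997, 0.079, 0.001], [0.079, -0.997, -0.004], [0.0, 0.004, -1.0]]
contact_force: [0.9, 1.2, -0.4]
gripper_width: 0.0929
```

```bash
python3 - <<'E'
from h import *
from rig import *
c,o=wrist("w20");print(o["contact_force"])
print(delta([.53,-.02,.26],Rdown(-4.5),o))
E
```

```text
25.8 [ 0.6488 -0.3742  0.1877] 0.0929
[ 0.85481318  1.24450642 -0.44136716]
([-9.04, -36.21, -7.37, 0.23, -0.03, 9.03], 'rows>=6.1')
```

View pics/w20.png

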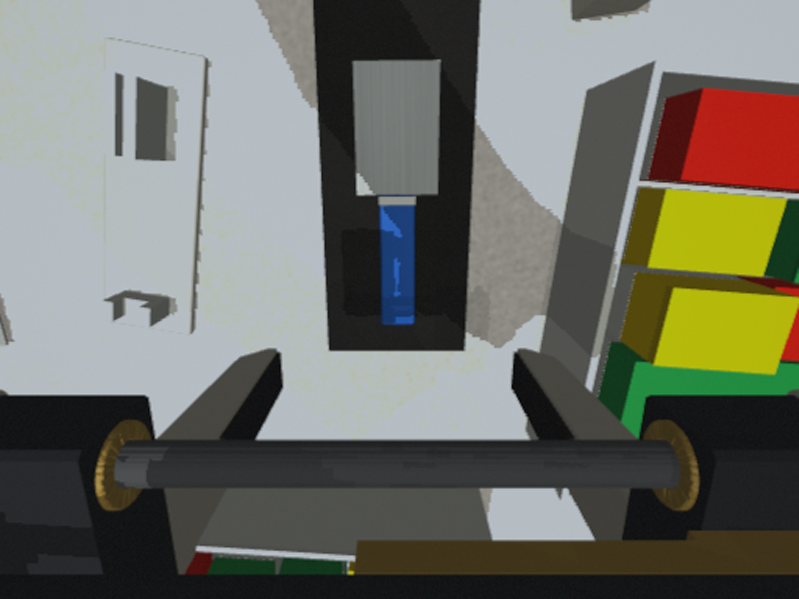

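The lifter lies flat and centred on the mat. Now I'll check the card from the wrist camera.

Request:
move_arm([
  [[9.3, -9, -36.2, -7.4, 0, 0, 9], [9.3, -9, -36.2, -7.4, 0, 0, 9], [9.3, -9, -36.2, -7.4, 0, 0, 9], [9.3, -9, -36.2, -7.4, 0, 0, 9], [9.3, -9, -36.2, -7.4, 0, 0, 9], [9.3, -9, -36.2, -7.4, 0, 0, 9], [9.3, -9, -36.2, -7.4, 0, 0, 9], [9.3, -9, -36.2, -7.4, 0, 0, 9], [9.3, -9, -36.2, -7.4, 0, 0, 9]],
])

```text
t: 26.98
position: [0.5307, -0.022, 0.2599]
eef_rot: [[0.997, -0.08, 0.0], [-0.08, -0.997, -0.006], [0.001, 0.006, -1.0]]
contact_force: [-0.3, -0.3, -0.8]
gripper_width: 0.0931
```

```bash
python3 - <<'E'
from h import *
c,o=wrist("w21")
# lifter check in w20
d=load("w20.npz");f=1.56;a=np.radians(MAZ);u=np.array([np.cos(a),np.sin(a)]);n=np.array([-u[1],u[0]])
for nm,p,z in (("tip",(396.5,60),.011),("handle end",(398,324),.015),("junction",(397,195),.011)):
    q=cast(d,np.array(p)/f,z)[:2]-MAT;print(nm,(q@u).round(4),(q@n).round(4))
E
```

```text
26.975 [ 0.5307 -0.022   0.2599] 0.0931
tip 0.089 -0.0004
handle end -0.1025 -0.0014
junction -0.002 -0.0007
```

View pics/w21.png

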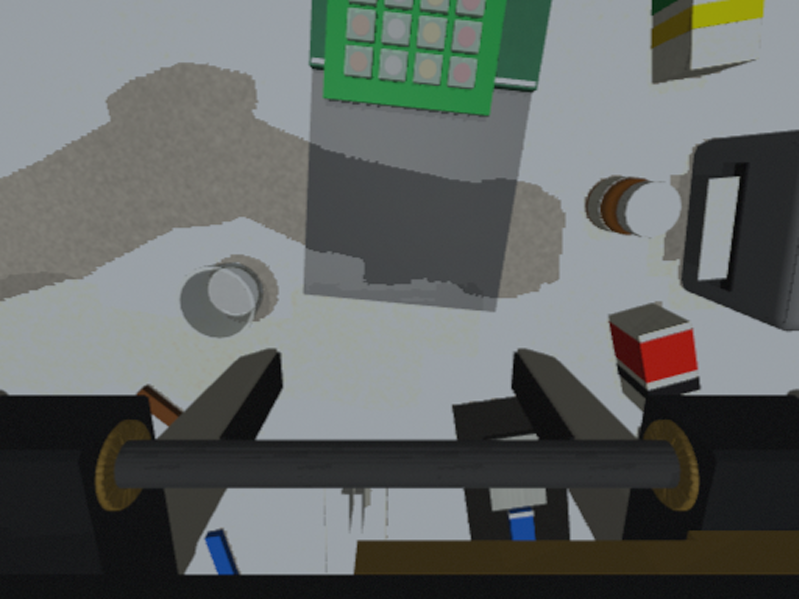

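```bash
python3 - <<'E'
from h import *
from rig import *
c=load("w21.npz");a=np.radians(SAZ);u=np.array([np.cos(a),np.sin(a)]);n=np.array([-u[1],u[0]])
P=[cast(c,np.array(p)/1.56,.022)[:2]-STEP for p in [(324,98),(490,114)]]
S=[cast(c,np.array(p)/1.56,.018)[:2]-STEP for p in [(311,63),(537,85)]]
print("card edge",[((q@u).round(4),(q@n).round(4)) for q in P],"len",np.linalg.norm(P[0]-P[1]));print("step line",[((q@u).round(4),(q@n).round(4)) for q in S])
s=capture("scene");cv2.imwrite("pics/s22.png",cv2.resize(s["frame"][130:350,90:390,::-1],None,fx=2.6,fy=2.6,interpolation=cv2.INTER_CUBIC))
E
```

```text
card edge [(np.float64(-0.0247), np.float64(0.0802)), (np.float64(-0.0238), np.float64(-0.0592))] len 0.13937011095812585
step line [(np.float64(0.0013), np.float64(0.0928)), (np.float64(0.0027), np.float64(-0.0955))]
```

View pics/s22.png

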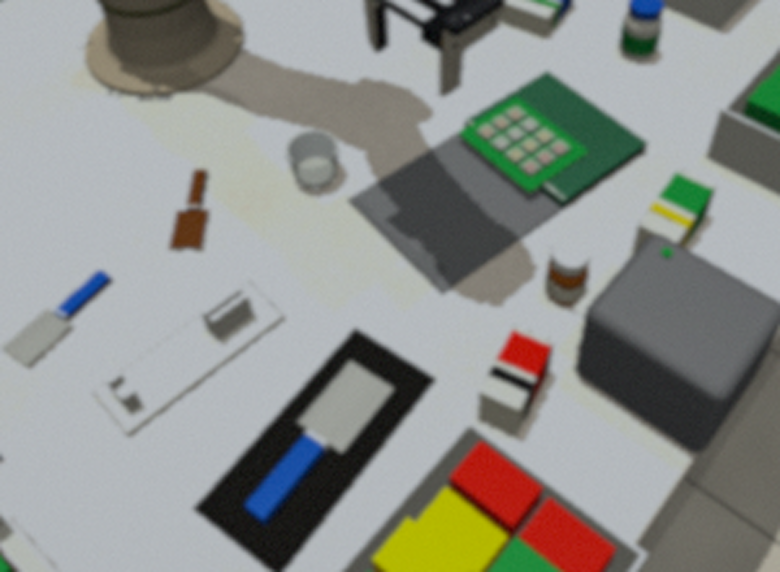

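```bash
python3 -c "
from rig import *
o=get_obs();print(o['t'],o['contact_force']);print(hand_in())"
```

```text
27.075 [-0.22453255 -0.27189044  1.02222239]
the job is handed in; nothing more can be done
None
```

The job is handed in at 27.1 s of the 69 s allowed; the rig gives no verdict, so these are my own checks.

**What I did:**
- I took the blue-handled lifter out of the rack and toppled it flat on the mat, then let go and regripped it with the blade flat.
- I slid the blade under the card and pushed the card to the step. The highest push I read was about 6 N, against the 40 N limit.
- I raised the open edge past upright, and the card fell on to the platform. I then laid the lifter back on the mat and let go.

**Last checks:**
- **Card:** it looks flat on the green platform with its blisters up. Its centre is about 29 mm past the step from the wrist view and about 31 mm from the scene view. That is inside 20–115 mm but nearer the low end, and short of the expected 40 mm. It is about 10 mm off the mid-line.
- **Lifter:** it lies flat on the mat, with the blade tip 89 mm and mid-handle about 51 mm from the mat's middle along its length. It is within about 2 mm of the mat's mid-line.
- **Other things:** the bystanders in the last views looked unmoved, but I judged this by eye and did not measure it.
- **Gripper:** it stayed clear of the card and was open and touching nothing when I handed in.

No check failed.

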